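Set sample panels out to dry and shut the crate

ROBOT

A 7-joint arm with a two-finger parallel gripper is mounted at the origin on a cart in front of the work surface, level with it; the furniture and walls round the work are solid. World frame = base frame: x ahead of the robot, y to its left, z up, the work surface at z = 0. Lengths are in m, angles in rad, forces in N, time in s.
With the tool pointing down it reaches from about 0.425 to 0.875 m from the base axis. Payload 4.7 kg.
Tool frame: the origin (TCP) lies midway between the tips of the shut fingers; the grasp point (between the pads) lies 19 mm behind it; z points along the fingers, y is the line along which they close (so a half turn about z gives the same grasp; the last joint's range is limited). The gripper opens to 87 mm and grips with 3 to 60 N. Pads are 19 mm wide; open, the fingers measure 117 mm over their backs; the gripper's body (75 mm by 190 mm) begins 51 mm behind the grasp point.
Start: joints at [-1.157, 0.321, -0.07, 1.45, 0.023, 1.371, -0.057], TCP at [0.253, 0.599, 0.223] pointing down, gripper open.
Joint ranges: [-2.86, 2.86], [-0.3, 2.09], [-1.38, 1.24], [0.06, 2.45], [-1.56, 4.7], [0.09, 2.05], [-2.69, 2.69]. Speed limits (rad/s): [2.57, 2.57, 3.14, 3.14, 3.14, 3.14, 3.14].

INTERFACE

Orientations are given as a rotation vector (axis times angle).
In Python, from bench import ctrl, get_image, calibration gives the robot as it stands.
- The arm moves only by the tool apply_moves, never from a script. Its arguments are lists of equal length, an entry for each row: "dp": the shift along the tool's x, y, z in m, a list of three; "twist": the turn, a rotation vector about the tool's x, y, z in rad, a list of three; "fingers": the closure, from 0 (fully open) to 1 (shut). In form: {"dp": [[dx, dy, dz], ...], "twist": [[ax, ay, az], ...], "fingers": [fingers, ...]}. A call has 1 to 10 rows; each row shifts and turns the commanded pose from where the row before left it, along the tool's axes as they then stand; what a row does not reach is not made up. A row lasts 1/10 s, in which the tool goes at most 50 mm and 8.59 degrees, less where a joint would pass 70% of its speed; a pose out of reach is approached as far as the arm can. A call is refused whole if a number of a shift passes 0.05 or a number of a turn 0.15, either way. A call with a gripper value outside its range is refused whole. The fingers move at their own pace and stop on an object; "newtons" is the grip in N (left out, the last holds). Time passes only in rows, so rows that do not move let the fingers close. It gives the time, the measured TCP pose, the force, the opening and the grip force at its end, in the units of the state.
- ctrl.get_state(): the state, without advancing time (a new reading comes with each control period).
- get_image(name): name is "scene" or "top" or "wrist"; returns the picture (384x512x3 uint8, red, green, blue); there is no depth.
- calibration(name): a dict with "fx", "fy", "cx", "cy" (pixels), "eye" and "attitude" of the camera in the world; the wrist camera has in their place "hand_eye" (4x4, takes a point from camera to tool coordinates, whose origin is the TCP and whose axes are the flange's). Camera axes: x right, y up, looking along -z (the intrinsics and any distortion apply to the point x, -y, -z); pixel columns grow to the right and rows downward; lengths in m; the calibration is good to about 2 mm. A picture is of the moment at which its call begins: read the wrist's pose just before it. calibration takes no time and is no camera call.
- ctrl.close_job(): hands the job in; it is judged then, once.
The state is a dict: "time": time; "joint_positions": joint angles; "qd": joint speeds; "joint_torque": joint torques, N m; "position": TCP position; "tool_rot": TCP orientation; "ft_force": force on the tool from outside, world axes, zero at the start; "torque": the same for the moment, N m; "grip_width": opening from 0.0 (shut) to 1.0 (fully open); "grip_force": force on a finger pad.
Only numpy, scipy, OpenCV 4.12 (cv2) and the standard library are available. Lean on these libraries where they do the work, as an engineer would, in place of code of your own. Each camera call takes 0.05 s, during which the arm holds its last target. There are 200 camera calls.

TASK

Swing the hasp off the crate, lift the lid off, take out every panel and stand each one on the drying rack's base, leaning back at a slant against the rail with its long side upright, each touching the rail itself. When the crate is empty put the lid back on, fully seated, and swing the hasp back all the way over it; leave the other things on the bench where they are.

Things in the scene. Friction and masses are not known exactly. Their poses are not given: they have to be found in the camera images.
- crate: Open-topped wooden crate fixed to the bench, 96 (x) x 212 (y) x 152 mm high, walls and floor 8 mm. Origin: centre of its underside; z up. Inside, three upright slots at y = -60, 0, +60 mm, 14 mm wide, between ribs 80 mm high on the two long walls (the middle 54 mm of the width is clear). The front (-x) wall carries the hasp.
- lid: Loose lift-off crate lid, 0.28 kg: plate 100 (x) x 212 (y) x 10 mm. Origin: centre of the plate's underside, 152 mm above the crate's underside when seated, central over the crate; z up. Two battens (72 mm along x, 8 mm thick, at y = +-90) reach 10 mm lower and drop inside the crate's rim with 4 mm play; on the bench the origin stands 10 mm high. Either way round seats.
- lid_handle (a point): Middle of the lid's bar handle, 40 mm above the lid's origin; the bar runs along the lid's x, 92 mm long, 12 x 12 mm, on two round posts (12 mm) at x = +-38 mm, with 24 mm of free space under it.
- hasp_arm (a joint): Angle (rad) of the steel hasp arm, which swings level on an upright pin at x = -67, y = -62 mm of the crate. 0 (a stop): it points along the crate's +x, over the lid, and locks it. It grows clockwise from above, toward the crate's -y, to 2.2; from 1.35 it is clear of the lid, along the front wall. Friction of 0.03 N m keeps it where it is left. Arm 15 mm wide, 4 mm thick.
- hasp_knob (a point): Grip point of the hasp's upright round knob, 16 mm in diameter, 28 mm tall; on its axis, 8 mm below its top, 52 mm from the pin, 188 mm above the crate's underside. The knob's foot is 14 mm lower than this point.
- rack: Drying rack fixed to the bench. Origin: underside, under the rail's middle; x along the rail, y to the side where panels stand, z up. Base board 330 mm long (x), from y = -48 to +72 mm, 12 mm thick; on it a toe strip, 8 mm high, at y = 56 to 64 mm stops the panels' feet; posts 18 x 24 mm, 110 mm high, at x = +-155 mm.
- rail: Round wooden rail of the rack, 16 mm in diameter, 300 mm long along rack x. Origin: its middle, its axis 92 mm above the rack's underside (80 mm above the top of the base board).
- panel_0: Flat wooden sample panel, 64 (x) x 10 (y) x 140 mm (z), 0.11 kg, all panels alike; origin: middle of its lower edge face; y is normal to the flat faces. It starts upright in a slot of the crate (z up, x along the crate's x), its foot on the crate's floor and its top 4 mm below the rim; it can lean a few degrees and shift 8 mm along the slot. None at the start if absent.
- panel_0_mid (a point): Centre of that panel, 70 mm up its z axis.
- panel_1: Flat wooden sample panel, 64 (x) x 10 (y) x 140 mm (z), 0.11 kg, all panels alike; origin: middle of its lower edge face; y is normal to the flat faces. It starts upright in a slot of the crate (z up, x along the crate's x), its foot on the crate's floor and its top 4 mm below the rim; it can lean a few degrees and shift 8 mm along the slot. None at the start if absent.
- panel_1_mid (a point): Centre of that panel, 70 mm up its z axis.
- panel_2: Flat wooden sample panel, 64 (x) x 10 (y) x 140 mm (z), 0.11 kg, all panels alike; origin: middle of its lower edge face; y is normal to the flat faces. It starts upright in a slot of the crate (z up, x along the crate's x), its foot on the crate's floor and its top 4 mm below the rim; it can lean a few degrees and shift 8 mm along the slot. None at the start if absent.
- panel_2_mid (a point): Centre of that panel, 70 mm up its z axis.
- try_square: Bystander: try square, 184 x 115 x 17 mm, lying on the bench; origin under its centre.
- round_tin: Bystander: small dark round tin, 90 mm across, 29 mm high; origin under its centre.

How it is judged:
By the outcome, as a careful person would: the job done as asked, in the order asked, and still so for the second after the job is handed in, with the robot touching nothing.
Of panel_0, panel_1, panel_2 only 2 to 3 are there at a start; the rules pass over those that are not, and their reading is None.
At some moment in a run one of lid may be knocked a few centimetres aside while the robot is not near it.
Once in a run the grip may slacken for a moment while it holds something.
It also fails if it takes over 210 s, if anything falls off the work surface, if the arm or the gripper's body presses on something with over 40 N, if the wrist force passes 120 N, or if a joint passes its speed limit or range.

## Working session

There is one attempt and no reset: what is moved stays moved. The work goes in short steps, Python scripts to look and compute and a tool call to move; the robot and the scene stay as the last step left them, time stands still between calls to the robot, and variables do not carry over. Pictures are saved under pics/ and viewed, at most 14 in all, crops included, and the job is handed in when it is done.

Besides the shell and the picture viewer there is one more tool, called as name(argument=value, ...), one argument or row to a line, values as JSON. apply_moves: Moves the arm, as the interface text tells. Its arguments: {"type":"object","properties":{"dp":{"type":"array"},"twist":{"type":"array"},"fingers":{"type":"array"},"newtons":{"type":"number"}},"required":["dp","twist","fingers"]}

```bash
ls; mkdir -p pics
python3 - <<'E'
from bench import ctrl,get_image,calibration
import cv2,numpy as np
s=ctrl.get_state(); print(s)
for n in ["scene","top","wrist"]:
    print(n,calibration(n))
a=get_image("scene");b=get_image("top")
cv2.imwrite("pics/s0.png",a[:,:,::-1]);cv2.imwrite("pics/t0.png",b[:,:,::-1])
E
```

```text
pics
{'time': 0.0, 'joint_positions': array([-1.15693657,  0.32187233, -0.07008118,  1.45168177,  0.02263217,
        1.37081093, -0.0568735 ]), 'qd': array([-0.00019141, -0.00104016, -0.00163605,  0.00187432,  0.00164173,
       -0.0003008 ,  0.00014086]), 'joint_torque': array([-2.47296430e-04, -4.91281414e+01, -4.04065428e-01, -3.12522125e+01,
       -6.39371434e-02,  4.40120883e-02,  1.86450811e-04]), 'position': array([0.2528179 , 0.59820601, 0.22142608]), 'tool_rot': array([-0.62362268, -3.07880307,  0.00309059]), 'ft_force': array([-0.99022961, -0.1155601 , -0.41555776]), 'torque': array([-0.01555857, -0.02467751, -0.0045281 ]), 'grip_force': 0.0, 'grip_width': 1.0003754333805763}
scene {'fx': 356.8010264796026, 'fy': 356.8010264796026, 'cx': 257.72015074440134, 'cy': 195.68359961828327, 'eye': array([ 0.31938329, -0.75172341,  0.49175483]), 'attitude': array([ 1.13274225, -0.20030504, -0.31799352])}
top {'fx': 467.0625303377835, 'fy': 467.0625303377835, 'cx': 255.50188393955867, 'cy': 193.59478264052572, 'eye': array([-0.20476716, -0.31456384,  1.24038237]), 'attitude': array([ 0.59050214, -0.39539695, -1.15940043])}
wrist {'fx': 292.03590711579983, 'fy': 292.03590711579983, 'cx': 259.41458540125626, 'cy': 187.02428646745847, 'hand_eye': array([[-1.17485874e-03,  9.55319729e-01,  2.95572047e-01,
         8.00929434e-02],
       [ 9.99999269e-01,  1.03757229e-03,  6.21319243e-04,
         4.56839572e-04],
       [ 2.86881165e-04,  2.95572560e-01, -9.55320250e-01,
        -1.62037080e-01],
       [ 0.00000000e+00,  0.00000000e+00,  0.00000000e+00,
         1.00000000e+00]])}
```

View pics/s0.png

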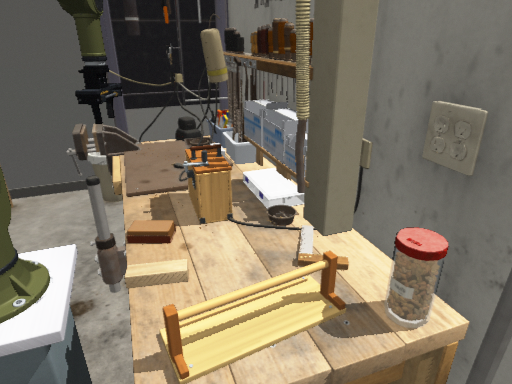

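View pics/t0.png

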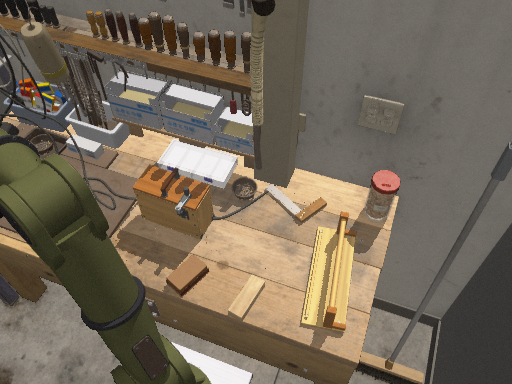

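The scene view shows the crate at about (208,185) with the lid and hasp on it, and the rack at (255,315). The top view shows the crate at (178,200), the rack at (330,275), the tin at (244,187) and the square at (297,205).

```bash
cat > h.py <<'E'
import numpy as np,cv2
from scipy.spatial.transform import Rotation as R
from bench import ctrl,get_image,calibration
def cam(n,s=None):
    c=calibration(n)
    if n=="wrist":
        s=s or ctrl.get_state(); H=c["hand_eye"]; Rt=R.from_rotvec(s["tool_rot"]).as_matrix()
        return c,Rt@H[:3,:3],Rt@H[:3,3]+s["position"]
    return c,R.from_rotvec(c["attitude"]).as_matrix(),c["eye"]
def proj(C,P):
    c,A,e=C; p=(np.atleast_2d(P)-e)@A
    return np.c_[c["cx"]+c["fx"]*p[:,0]/-p[:,2], c["cy"]-c["fy"]*p[:,1]/-p[:,2]]
def unproj(C,uv,z):
    c,A,e=C; uv=np.atleast_2d(uv).astype(float)
    d=np.c_[(uv[:,0]-c["cx"])/c["fx"],-(uv[:,1]-c["cy"])/c["fy"],-np.ones(len(uv))]@A.T
    return e+d*((z-e[2])/d[:,2])[:,None]
def T(x,y,yaw,z=0):
    M=np.eye(4);M[:3,:3]=R.from_euler('z',yaw).as_matrix();M[:3,3]=[x,y,z];return M
def ap(M,P): return np.atleast_2d(P)@M[:3,:3].T+M[:3,3]
def crop(img,x0,y0,w,h,k,name):
    cv2.imwrite("pics/"+name,cv2.resize(img[y0:y0+h,x0:x0+w,::-1],None,fx=k,fy=k,interpolation=cv2.INTER_CUBIC))
E
python3 - <<'E'
from h import *
a=cv2.imread("pics/s0.png")[:,:,::-1];b=cv2.imread("pics/t0.png")[:,:,::-1]
C=cam("top");S=cam("scene")
print(unproj(C,[[178,232],[330,275],[244,187]],0), unproj(S,[[210,218],[255,315]],0))
A=np.vstack([np.hstack([cv2.resize(i[y:y+100,x:x+133],(400,300),interpolation=cv2.INTER_CUBIC)]) for i,x,y in[(a,145,135)]])
B=cv2.resize(b[150:250,115:248],(400,300),interpolation=cv2.INTER_CUBIC)
D=cv2.resize(a[240:384,160:352],(400,300),interpolation=cv2.INTER_CUBIC)
E=cv2.resize(b[200:344,240:432],(400,300),interpolation=cv2.INTER_CUBIC)
cv2.imwrite("pics/m0.png",np.vstack([np.hstack([A,B]),np.hstack([D,E])])[:,:,::-1])
E
```

```text
[[ 0.47544977  0.22223329  0.        ]
 [ 0.49801963 -0.27073421  0.        ]
 [ 0.72108744  0.09431097  0.        ]] [[ 5.09047030e-01  1.65887982e-01  5.55111512e-17]
 [ 4.97108215e-01 -2.53224324e-01 -5.55111512e-17]]
```

View pics/m0.png

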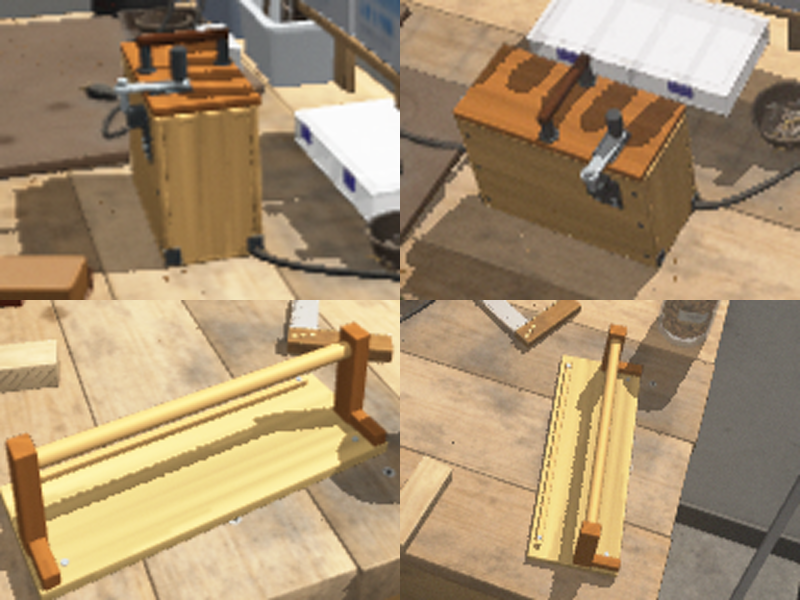

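The crops show the lid corners, the hasp (knob near the right front), the rack posts and the base corners clearly. The toe strip is on the crate side of the rail. Next I fit the poses.

Run:
```python
from h import *
from scipy.optimize import least_squares
t=cam("top");s=cam("scene")
def fit(name,obs,x0):
    def f(p):
        M=T(*p); return np.concatenate([(proj(c,ap(M,P))[0]-uv) for c,P,uv in obs])
    r=least_squares(f,x0,loss="soft_l1"); print(name,np.round(r.x,4)); print(np.round(f(r.x).reshape(-1,2),1).tolist())
fit("rack",[(t,[.155,0,.11],[344.6,213.4]),(t,[-.155,0,.11],[332.2,309]),(t,[.165,.072,.012],[318.3,227.4]),(t,[-.165,.072,.012],[301.5,322.9]),(t,[-.165,-.048,.012],[344.7,331.1]),
(s,[-.155,0,.11],[169.6,307.2]),(s,[.155,0,.11],[329,254.4]),(s,[-.165,-.048,.0],[179.2,383]),(s,[.165,-.048,0],[346.3,307.2])],[.5,-.25,0])
fit("crate",[(t,[.05,.106,.162],[150,164.3]),(t,[-.05,.106,.162],[133.3,186.5]),(t,[-.05,-.106,.162],[195,208.5]),(t,[.05,-.106,.162],[211.7,184.3]),(t,[-.048,-.106,0],[201.7,237.3]),
(s,[-.048,-.106,0],[200,222.3]),(s,[.048,-.106,0],[231,216]),(s,[-.05,-.106,.162],[195,171]),(s,[.05,-.106,.162],[231.7,166.7]),(s,[-.05,.106,.162],[185.7,149])],[.55,.25,0])
print(unproj(t,[[115+213/3,150+115/3]],.188))
```

```text
rack [ 0.4942 -0.2823  0.1413]
[[-0.2, 0.7], [-0.9, 0.4], [-0.6, -1.7], [-1.0, -0.4], [-0.5, 0.7], [0.4, 0.5], [1.1, -1.3], [0.7, 1.7], [-0.9, 4.5]]
crate [ 0.5288  0.2451 -0.0495]
[[0.3, -0.5], [-0.8, 0.1], [0.0, 0.9], [-0.7, 0.4], [-0.7, 2.2], [0.5, 1.4], [2.3, 2.8], [0.5, -0.7], [0.4, -0.4], [-0.2, -0.8]]
[[0.51680008 0.18818823 0.188     ]]
```

```bash
cat >> h.py <<'E'
CR=(.5288,.2451,-.0495); RK=(.4942,-.2823,.1413)
def down(yaw,lean=0):
    # tool x along -x of a frame turned by yaw, z down; lean turns z toward frame +y
    return R.from_euler('z',yaw)*R.from_euler('x',lean)*R.from_matrix(np.diag([-1.,1,-1]))
def go(pos,rot):
    s=ctrl.get_state(); r0=R.from_rotvec(s["tool_rot"]); d=(r0.inv()*rot).as_rotvec()
    m=rot.inv().apply(np.array(pos)-s["position"])
    print("turn",np.round(d,3),"then shift",np.round(m,4),"| shift first",np.round(r0.inv().apply(np.array(pos)-s["position"]),4))
E
python3 - <<'E'
from h import *
go([.53,.2,.33],down(CR[2]))
t=cam("top");print(unproj(t,[[187,275],[205,262],[247,297],[264,282],[232,315],[297,205],[268,188],[326,203]],.02))
E
```

```text
turn [-0.002 -0.    -0.35 ] then shift [-0.2965 -0.3841 -0.1084] | shift first [-0.4103 -0.2592 -0.1079]
[[ 0.33836723  0.1201482   0.02      ]
 [ 0.39670677  0.08908147  0.02      ]
 [ 0.33570541 -0.07023397  0.02      ]
 [ 0.397025   -0.0988966   0.02      ]
 [ 0.27078817 -0.05137747  0.02      ]
 [ 0.69674575 -0.10262583  0.02      ]
 [ 0.7305613   0.01052413  0.02      ]
 [ 0.73800976 -0.18890808  0.02      ]]
```

apply_moves(
  dp=[
    [0,0,-0.03],
    [0,0,-0.04],
    [0,0,-0.04],
  ],
  twist=[
    [0,0,-0.117],
    [0,0,-0.117],
    [0,0,-0.117],
  ],
  fingers=[0,0,0],
)

```text
time: 0.4
position: [0.2528, 0.5981, 0.3327]
tool_rot: [-0.069, -3.14, 0.003]
ft_force: [0.3, 0.1, -0.4]
grip_width: 1.002
grip_force: 0.0
```

apply_moves(
  dp=[
    [-0.03,-0.038,0],
    [-0.03,-0.038,0],
    [-0.03,-0.038,0],
    [-0.03,-0.038,0],
    [-0.03,-0.038,0],
    [-0.03,-0.038,0],
    [-0.03,-0.038,0],
    [-0.03,-0.038,0],
    [-0.03,-0.038,0],
    [-0.03,-0.038,0],
  ],
  twist=[
    [0,0,0],
    [0,0,0],
    [0,0,0],
    [0,0,0],
    [0,0,0],
    [0,0,0],
    [0,0,0],
    [0,0,0],
    [0,0,0],
    [0,0,0],
  ],
  fingers=[0,0,0,0,0,0.2,0.4,0.5,0.5,0.5],
)

```text
time: 1.4
position: [0.5348, 0.2027, 0.3323]
tool_rot: [-0.076, -3.14, -0.0]
ft_force: [0.3, 0.2, -0.4]
grip_width: 0.63
grip_force: 0.0
```

Run:
```python
from h import *
s=ctrl.get_state();print(s["position"],s["joint_positions"])
C=cam("wrist",s); im=get_image("wrist").copy()
cv2.imwrite("pics/w1.png",im[:,:,::-1])
M=T(*CR)
pts=ap(M,[[-.05,-.106,.162],[.05,-.106,.162],[.05,.106,.162],[-.05,.106,.162],[-.015,-.062,.196],[-.046,0,.198],[.046,0,.198]])
print(np.round(proj(C,pts)).tolist())
```

```text
[0.53477224 0.20274577 0.33231708] [-0.60833164  0.1218462   0.22311555  1.47750347 -0.02705186  1.54545185
  1.13607116]
[[202.0, 117.0], [207.0, 202.0], [382.0, 202.0], [393.0, 117.0], [240.0, 154.0], [302.0, 124.0], [298.0, 210.0]]
```

View pics/w1.png

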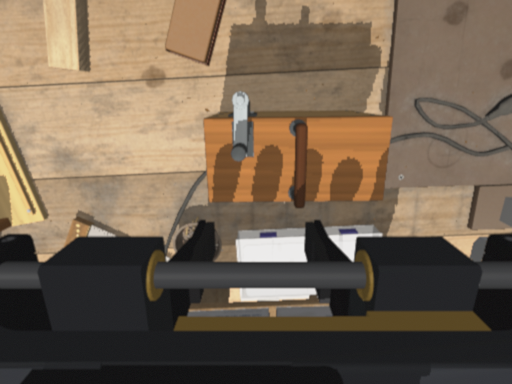

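The wrist view agrees with the model: lid corners at (205,118)–(391,117), knob top at (239,152), handle at (300,170). They are within 2 px of the prediction.

Run:
```python
from h import *
k=ap(T(*CR),[-.015,-.062,.178])[0];k[1]+=.001;print(k);go(k,down(CR[2]))
```

```text
[0.51075063 0.18491814 0.178     ]
turn [-0.006  0.004 -0.012] then shift [ 0.0288 -0.0089  0.1542] | shift first [ 0.0293 -0.0082  0.1541]
```

apply_moves(
  dp=[
    [0.029,-0.009,0.03],
    [0,0,0.04],
    [0,0,0.03],
    [0,0,0],
    [0,0,0],
  ],
  twist=[
    [0,0,-0.012],
    [0,0,0],
    [0,0,0],
    [0,0,0],
    [0,0,0],
  ],
  fingers=[0.5,0.5,0.5,0.5,0.5],
)

```text
time: 1.95
position: [0.5046, 0.1971, 0.2329]
tool_rot: [-0.058, -3.141, 0.0]
ft_force: [1.1, 1.1, 0.5]
grip_width: 0.499
grip_force: 0.0
```

Run:
```python
from h import *
k=ap(T(*CR),[-.015,-.062,.178])[0];k[1]+=.001;go(k,down(CR[2]))
```

```text
turn [-0.    -0.     0.013] then shift [-0.0067 -0.0119  0.0549] | shift first [-0.0066 -0.012   0.0549]
```

apply_moves(
  dp=[
    [-0.0065,-0.012,0],
    [0,0,0.025],
    [0,0,0.03],
    [0,0,0],
    [0,0,0],
  ],
  twist=[
    [0,0,0.012],
    [0,0,0],
    [0,0,0],
    [0,0,0],
    [0,0,0],
  ],
  fingers=[0.5,0.5,0.5,0.5,0.5],
)

```text
time: 2.45
position: [0.5119, 0.1844, 0.1791]
tool_rot: [0.078, 3.139, 0.001]
ft_force: [-0.2, 0.8, -0.5]
grip_width: 0.5
grip_force: 0.0
```

apply_moves(
  dp=[
    [0,0,0],
    [0,0,0],
    [0,0,0],
    [0,0,0],
    [0,0,0],
    [0,0,0],
    [0,0,0],
  ],
  twist=[
    [0,0,0],
    [0,0,0],
    [0,0,0],
    [0,0,0],
    [0,0,0],
    [0,0,0],
    [0,0,0],
  ],
  fingers=[0.7,0.85,0.9,1,1,1,1],
  newtons=6,
)

```text
time: 3.15
position: [0.5112, 0.1838, 0.1781]
tool_rot: [0.078, 3.14, -0.001]
ft_force: [-0.5, -3.2, 5.0]
grip_width: 0.186
grip_force: 6.0
```

apply_moves(
  dp=[
    [0.0008,-0.009,0],
    [0.0024,-0.0088,0],
    [0.0038,-0.0082,0],
    [0.0052,-0.0074,0],
    [0.0064,-0.0064,0],
    [0.0075,-0.0052,0],
    [0.0083,-0.0038,0],
    [0.0088,-0.0023,0],
    [0.009,-0.0008,0],
    [0.009,0.0008,0],
  ],
  twist=[
    [0,0,0],
    [0,0,0],
    [0,0,0],
    [0,0,0],
    [0,0,0],
    [0,0,0],
    [0,0,0],
    [0,0,0],
    [0,0,0],
    [0,0,0],
  ],
  fingers=[1,1,1,1,1,1,1,1,1,1],
)

```text
time: 4.15
position: [0.4462, 0.1344, 0.1773]
tool_rot: [-0.078, -3.14, 0.005]
ft_force: [1.3, -6.6, 1.5]
grip_width: 0.176
grip_force: 6.0
```

apply_moves(
  dp=[
    [0,0,0],
    [0,0,0],
    [0,0,0],
    [0,0,0],
    [0,0,-0.03],
    [0,0,-0.04],
    [0,0,-0.04],
    [0,0,0],
    [0,0,0],
  ],
  twist=[
    [0,0,0],
    [0,0,0],
    [0,0,0],
    [0,0,0],
    [0,0,0],
    [0,0,0],
    [0,0,0],
    [0,0,0],
    [0,0,0],
  ],
  fingers=[1,0.6,0.5,0.5,0.5,0.5,0.5,0.5,0.5],
)

```text
time: 5.05
position: [0.4475, 0.1373, 0.2882]
tool_rot: [0.076, 3.139, 0.002]
ft_force: [0.2, -0.2, -0.8]
grip_width: 0.495
grip_force: 0.0
```

Run:
```python
from h import *
k=ap(T(*CR),[0,0,.173])[0];k[1]+=.001;print(k);go(k,down(CR[2]))
C=cam("wrist");M=T(*CR); im=get_image("wrist").copy();cv2.imwrite("pics/w2.png",im[:,:,::-1])
```

```text
[0.5288 0.2461 0.173 ]
turn [0.001 0.001 0.001] then shift [-0.0758  0.1127  0.1152] | shift first [-0.0758  0.1124  0.1155]
```

View pics/w2.png

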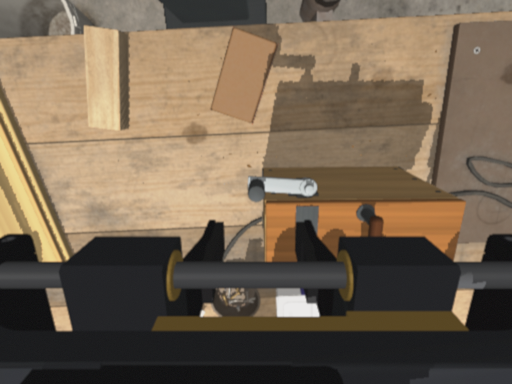

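The hasp is open. The knob is at (257,187) and the arm lies along the front wall, clear of the lid. Next, the handle.

apply_moves(
  dp=[
    [-0.02,0.028,0],
    [-0.02,0.028,0],
    [-0.02,0.028,0],
    [-0.0158,0.0285,0],
    [0,0,0.03],
    [0,0,0.03],
    [0,0,0],
    [0,0,0],
  ],
  twist=[
    [0,0,0],
    [0,0,0],
    [0,0,0],
    [0,0,0],
    [0,0,0],
    [0,0,0],
    [0,0,0],
    [0,0,0],
  ],
  fingers=[0.5,0.5,0.5,0.5,0.5,0.5,0.5,0.5],
)

```text
time: 5.9
position: [0.5276, 0.245, 0.2264]
tool_rot: [-0.077, -3.138, 0.002]
ft_force: [-0.1, 0.5, 0.9]
grip_width: 0.499
grip_force: 0.0
```

Run:
```python
from h import *
k=ap(T(*CR),[0,0,.173])[0];k[1]+=.001;go(k,down(CR[2]))
```

```text
turn [-0.002 -0.003  0.001] then shift [-0.0012  0.0011  0.0534] | shift first [-0.0013  0.0012  0.0534]
```

apply_moves(
  dp=[
    [-0.001,0.001,0.02],
    [0,0,0.02],
    [0,0,0.012],
    [0,0,0],
    [0,0,0],
    [0,0,0],
    [0,0,0],
    [0,0,0],
    [0,0,0],
  ],
  twist=[
    [0,0,0],
    [0,0,0],
    [0,0,0],
    [0,0,0],
    [0,0,0],
    [0,0,0],
    [0,0,0],
    [0,0,0],
    [0,0,0],
  ],
  fingers=[0.5,0.5,0.5,0.5,0.8,0.9,1,1,1],
  newtons=40,
)

```text
time: 6.8
position: [0.5296, 0.2464, 0.176]
tool_rot: [0.077, 3.14, 0.001]
ft_force: [0.1, 1.7, 4.6]
grip_width: 0.134
grip_force: 39.3
```

apply_moves(
  dp=[
    [0,0,-0.005],
    [0,0,-0.01],
    [0,0,-0.015],
    [0,0,-0.02],
    [0,0,-0.02],
    [0,0,0],
  ],
  twist=[
    [0,0,0],
    [0,0,0],
    [0,0,0],
    [0,0,0],
    [0,0,0],
    [0,0,0],
  ],
  fingers=[1,1,1,1,1,1],
)

```text
time: 7.4
position: [0.5313, 0.2472, 0.2499]
tool_rot: [0.077, 3.134, 0.006]
ft_force: [0.9, 0.5, -2.2]
grip_width: 0.133
grip_force: 40.0
```

Run:
```python
from h import *
s=ctrl.get_state();print(s["position"],s["grip_width"])
go([.555,-.01,.033],down(CR[2]))
```

```text
[0.53133807 0.2471917  0.24994356] 0.13322891560771835
turn [0.004 0.006 0.001] then shift [-0.0364 -0.2557  0.2169] | shift first [-0.0349 -0.2566  0.2162]
```

apply_moves(
  dp=[
    [-0.004,-0.0285,0],
    [-0.004,-0.0285,0],
    [-0.004,-0.0285,0],
    [-0.004,-0.0285,0],
    [-0.004,-0.0285,0],
    [-0.004,-0.0285,0],
    [-0.004,-0.0285,0],
    [-0.004,-0.0285,0],
    [-0.004,-0.0285,0],
    [0,0,0],
  ],
  twist=[
    [0,0,0],
    [0,0,0],
    [0,0,0],
    [0,0,0],
    [0,0,0],
    [0,0,0],
    [0,0,0],
    [0,0,0],
    [0,0,0],
    [0,0,0],
  ],
  fingers=[1,1,1,1,1,1,1,1,1,1],
)

```text
time: 8.4
position: [0.5526, -0.0179, 0.2453]
tool_rot: [-0.089, -3.14, 0.005]
ft_force: [-0.6, -0.8, -2.6]
grip_width: 0.134
grip_force: 40.0
```

apply_moves(
  dp=[
    [0,0,0.04],
    [0,0,0.04],
    [0,0,0.04],
    [0,0,0.04],
    [0,0,0.03],
    [0,0,0.01],
    [0,0,0],
  ],
  twist=[
    [0,0,0],
    [0,0,0],
    [0,0,0],
    [0,0,0],
    [0,0,0],
    [0,0,0],
    [0,0,0],
  ],
  fingers=[1,1,1,1,1,1,1],
)

```text
time: 9.1
position: [0.5516, -0.0113, 0.0442]
tool_rot: [-0.076, -3.137, 0.001]
ft_force: [-0.1, -1.0, -3.2]
grip_width: 0.131
grip_force: 40.0
```

Run:
```python
from h import *
s=ctrl.get_state();print(s["position"],s["grip_width"],s["ft_force"],s["joint_positions"])
go([.555,-.01,.034],down(CR[2]))
```

```text
[ 0.55156684 -0.0112833   0.0441575 ] 0.13113515958671296 [-0.07607806 -0.96125856 -3.21506722] [-0.34416476  0.28356253  0.36047854  1.90107079 -0.11865155  0.98094725
  1.59196837]
turn [-0.    -0.003  0.001] then shift [-0.0034  0.0015  0.0102] | shift first [-0.0034  0.0015  0.0101]
```

apply_moves(
  dp=[
    [0,0,0.005],
    [0,0,0.004],
    [0,0,0],
    [0,0,0],
    [0,0,0],
    [0,0,0],
    [0,0,-0.03],
    [0,0,-0.05],
    [0,0,-0.05],
    [0,0,0],
  ],
  twist=[
    [0,0,0],
    [0,0,0],
    [0,0,0],
    [0,0,0],
    [0,0,0],
    [0,0,0],
    [0,0,0],
    [0,0,0],
    [0,0,0],
    [0,0,0],
  ],
  fingers=[1,1,1,0.6,0.5,0.5,0.5,0.5,0.5,0.5],
)

```text
time: 10.1
position: [0.558, -0.0118, 0.1748]
tool_rot: [0.077, 3.126, 0.003]
ft_force: [0.2, 0.5, 0.6]
grip_width: 0.495
grip_force: 0.0
```

Run:
```python
from h import *
s=ctrl.get_state();print(s["position"],s["grip_width"],s["ft_force"])
go([.53,.24,.36],down(CR[2]))
```

```text
[ 0.55800115 -0.01184519  0.17480754] 0.494722719602549 [0.20140662 0.45380059 0.55855628]
turn [0.003 0.014 0.   ] then shift [ 0.0404  0.2502 -0.1852] | shift first [ 0.0377  0.2506 -0.1851]
```

apply_moves(
  dp=[
    [0,0,-0.05],
    [0,0,-0.05],
    [0.004,0.03,-0.04],
    [0.005,0.03,-0.04],
    [0.005,0.03,0],
    [0.005,0.035,0],
    [0.005,0.04,0],
    [0.005,0.04,0],
    [0.005,0.045,0],
    [0,0,0],
  ],
  twist=[
    [0,0,0],
    [0,0,0],
    [0,0,0],
    [0,0,0],
    [0,0,0],
    [0,0,0],
    [0,0,0],
    [0,0,0],
    [0,0,0],
    [0,0,0],
  ],
  fingers=[0.5,0.5,0.5,0.5,0.5,0.5,0.5,0.5,0.5,0.5],
)

```text
time: 11.1
position: [0.5285, 0.248, 0.3451]
tool_rot: [-0.058, -3.139, -0.006]
ft_force: [-0.2, 0.4, -0.3]
grip_width: 0.5
grip_force: 0.0
```

apply_moves(
  dp=[
    [0,0,0],
    [0,0,0],
  ],
  twist=[
    [0,0,0],
    [0,0,0],
  ],
  fingers=[0.6,0.6],
)

```text
time: 11.3
position: [0.5317, 0.238, 0.3463]
tool_rot: [0.08, 3.14, -0.001]
ft_force: [0.0, -0.7, 0.8]
grip_width: 0.427
grip_force: 0.0
```

Run:
```python
from h import *
s=ctrl.get_state();print(s["position"],s["tool_rot"])
C=cam("wrist",s); im=get_image("wrist").copy()
crop(im,150,60,300,160,2.6,"w3.png")
M=T(*CR)
for y in(-.06,0,.06):
  p=np.round(proj(C,ap(M,[[-.032,y-.005,.148],[.032,y-.005,.148],[.032,y+.005,.148],[-.032,y+.005,.148]])),1);print(((p-[150,60])*2.6).round().tolist())
print(((proj(C,ap(M,[[-.048,-.106,.152],[.048,-.106,.152],[.048,.106,.152],[-.048,.106,.152]]))-[150,60])*2.6).round().tolist())
```

```text
[0.53166623 0.23796435 0.34630622] [ 7.96682515e-02  3.14001624e+00 -1.12485018e-03]
[[162.0, 195.0], [168.0, 325.0], [188.0, 325.0], [183.0, 195.0]]
[[289.0, 195.0], [289.0, 325.0], [310.0, 325.0], [310.0, 195.0]]
[[417.0, 194.0], [411.0, 325.0], [431.0, 325.0], [438.0, 194.0]]
[[70.0, 161.0], [86.0, 358.0], [513.0, 358.0], [531.0, 160.0]]
```

View pics/w3.png

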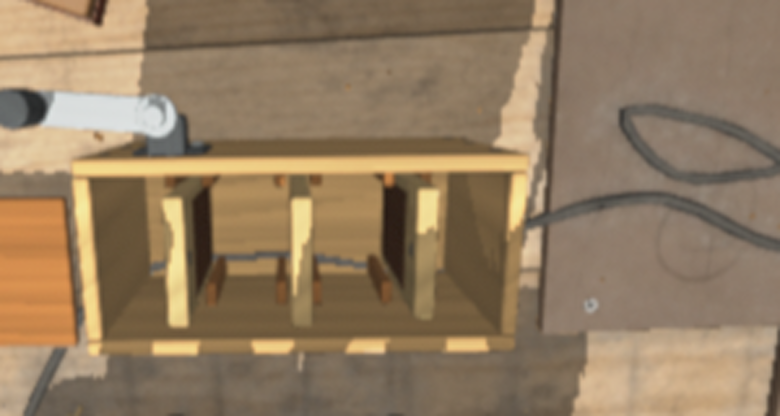

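Three panels are present, with tops at crop x≈178, 301 and 425, within 1.5 mm of the model. Next I grasp the one at y=-60.

```bash
sed -i 's/^CR=(.5288,.2451/CR=(.5288,.2461/' h.py
cat >> h.py <<'E'
def pan(y,z=.117,x=0): go(ap(T(*CR),[x,y,z])[0],down(CR[2]))
def rackpose(x,up=.06,lean=.384,gap=.003,g=.109):
    c,s=np.cos(lean),np.sin(lean); yf=(.008+.08*s)/c+gap
    p=np.array([x,yf+.005*c-(g+up)*s,.012+.005*s+(g+up)*c])
    return ap(T(*RK),p)[0],down(RK[2],lean)
E
python3 - <<'E'
from h import *
pan(-.06,.20); print(rackpose(.085)[0])
E
```

```text
turn [-0.     0.001 -0.002] then shift [ 0.0034 -0.0517  0.1464] | shift first [ 0.0033 -0.0516  0.1464]
[ 0.58042644 -0.28490661  0.17056549]
```

apply_moves(
  dp=[
    [0.0034,-0.0257,0.02],
    [0,-0.026,0.03],
    [0,0,0.03],
    [0,0,0.03],
    [0,0,0.03],
    [0,0,0],
    [0,0,0],
    [0,0,0],
  ],
  twist=[
    [0,0,0],
    [0,0,0],
    [0,0,0],
    [0,0,0],
    [0,0,0],
    [0,0,0],
    [0,0,0],
    [0,0,0],
  ],
  fingers=[0.6,0.6,0.6,0.6,0.6,0.6,0.6,0.6],
)

```text
time: 12.15
position: [0.5265, 0.1879, 0.2085]
tool_rot: [0.078, 3.137, 0.002]
ft_force: [-0.3, -0.0, 0.9]
grip_width: 0.403
grip_force: 0.0
```

Run:
```python
from h import *
pan(-.06)
```

```text
turn [ 0.002  0.003 -0.   ] then shift [ 0.0006 -0.0017  0.0915] | shift first [ 0.0009 -0.0019  0.0915]
```

apply_moves(
  dp=[
    [0,-0.001,0.03],
    [0,0,0.03],
    [0,0,0.03],
    [0,0,0],
    [0,0,0],
    [0,0,0],
    [0,0,0],
    [0,0,0],
    [0,0,0],
  ],
  twist=[
    [0,0,0],
    [0,0,0],
    [0,0,0],
    [0,0,0],
    [0,0,0],
    [0,0,0],
    [0,0,0],
    [0,0,0],
    [0,0,0],
  ],
  fingers=[0.6,0.6,0.6,0.6,0.75,0.9,1,1,1],
  newtons=30,
)

```text
time: 13.05
position: [0.5261, 0.1863, 0.1177]
tool_rot: [0.077, 3.139, -0.001]
ft_force: [-0.4, -1.7, 5.5]
grip_width: 0.115
grip_force: 29.8
```

apply_moves(
  dp=[
    [0,0,-0.01],
    [0,0,-0.02],
    [0,0,-0.03],
    [0,0,-0.04],
    [0,0,-0.04],
    [0,0,-0.04],
    [0,0,-0.01],
    [0,0,0],
  ],
  twist=[
    [0,0,0],
    [0,0,0],
    [0,0,0],
    [0,0,0],
    [0,0,0],
    [0,0,0],
    [0,0,0],
    [0,0,0],
  ],
  fingers=[1,1,1,1,1,1,1,1],
)

```text
time: 13.85
position: [0.5258, 0.1876, 0.3083]
tool_rot: [0.076, 3.137, 0.003]
ft_force: [-1.0, -1.0, -2.4]
grip_width: 0.118
grip_force: 29.9
```

Run:
```python
from h import *
s=ctrl.get_state();print(s["position"],s["grip_width"],s["ft_force"])
p,r=rackpose(.085,up=.10);print(p)
go(p,r)
go([p[0],p[1],.3],down(RK[2]))
```

```text
[0.52584303 0.18758933 0.30829306] 0.11770358101460679 [-1.01414313 -0.95131045 -2.4227164 ]
[ 0.58253683 -0.29974255  0.20765243]
turn [-0.381  0.04  -0.187] then shift [ 0.0125 -0.4924 -0.0904] | shift first [-0.0799 -0.4842  0.0998]
turn [ 0.002  0.003 -0.19 ] then shift [ 0.0125 -0.4905  0.0083] | shift first [-0.0802 -0.484   0.0075]
```

apply_moves(
  dp=[
    [0,0,0],
    [0,0,0],
    [0.001,-0.041,0],
    [0.001,-0.041,0],
    [0.001,-0.041,0],
    [0.001,-0.041,0],
    [0.001,-0.041,0],
    [0.001,-0.041,0],
    [0.001,-0.041,0],
    [0.001,-0.041,0],
  ],
  twist=[
    [0,0,-0.095],
    [0,0,-0.095],
    [0,0,0],
    [0,0,0],
    [0,0,0],
    [0,0,0],
    [0,0,0],
    [0,0,0],
    [0,0,0],
    [0,0,0],
  ],
  fingers=[1,1,1,1,1,1,1,1,1,1],
)

```text
time: 14.85
position: [0.5623, -0.14, 0.3037]
tool_rot: [0.222, -3.13, -0.002]
ft_force: [1.0, -0.2, -0.5]
grip_width: 0.113
grip_force: 29.9
```

apply_moves(
  dp=[
    [0.001,-0.041,0],
    [0.001,-0.041,0],
    [0.001,-0.041,0],
    [0,-0.03,0],
    [0,0,0],
    [0,0,0],
    [0,0,0],
    [0,0,0],
  ],
  twist=[
    [0,0,0],
    [-0.096,0,0],
    [-0.096,0,0],
    [-0.096,0,0],
    [-0.096,0,0],
    [0,0,0],
    [0,0,0],
    [0,0,0],
  ],
  fingers=[1,1,1,1,1,1,1,1],
)

```text
time: 15.65
position: [0.5826, -0.2878, 0.2969]
tool_rot: [0.221, -3.05, -0.593]
ft_force: [0.8, 0.4, -0.6]
grip_width: 0.117
grip_force: 30.0
```

Run:
```python
from h import *
s=ctrl.get_state();print(s["position"],s["grip_width"],s["ft_force"],s["joint_positions"].round(2))
for u in(.1,.0):
  p,r=rackpose(.085,up=u);print(p);go(p,r)
C=cam("wrist",s); im=get_image("wrist").copy();cv2.imwrite("pics/w4.png",im[:,:,::-1])
M=T(*RK)
print(proj(C,ap(M,[[-.155,0,.11],[.155,0,.11],[-.165,.072,.012],[.165,.072,.012],[-.165,-.048,.012]])).round(1).tolist())
```

```text
[ 0.58261758 -0.28777713  0.29685257] 0.11721716513908831 [ 0.79319816  0.39803038 -0.63804662] [ 0.24  0.54  0.56  1.13 -0.53  1.83  2.42]
[ 0.58253683 -0.29974255  0.20765243]
turn [-0.     0.     0.003] then shift [ 0.0018 -0.0444  0.0783] | shift first [ 0.0019 -0.0444  0.0783]
[ 0.57726087 -0.2626527   0.11493508]
turn [-0.     0.     0.003] then shift [ 0.0018 -0.0444  0.1783] | shift first [ 0.0019 -0.0444  0.1783]
[[204.5, -80.8], [217.6, 218.8], [242.6, -38.6], [245.6, 196.1], [146.5, -55.6]]
```

View pics/w4.png

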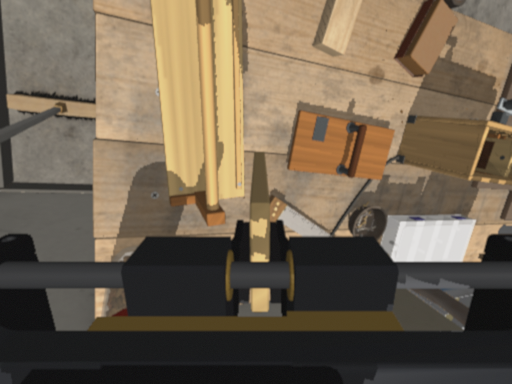

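The picture shows the panel in hand, hanging straight. The rack's far post is at (213,212) and the base corner at (243,195), a few px left of the prediction, so I refine the rack pose.

Run:
```python
from h import *
from scipy.optimize import least_squares
s=ctrl.get_state();C=cam("wrist",s)
im=cv2.imread("pics/w4.png")
def line(M,y,z,row):
    a=proj(C,ap(M,[[-.02,y,z],[.14,y,z]])); t=(row-a[0,1])/(a[1,1]-a[0,1]); return (a[0]+t*(a[1]-a[0]))[0]
M=T(*RK)
for row in(30,90,150):
    print(row,[round(line(M,y,z,row),1) for y,z in((-.048,.012),(-.008,.092),(.008,.092),(.056,.02),(.064,.02),(.072,.012))])
crop=im[0:230,140:270]; cv2.imwrite("pics/w4c.png",cv2.resize(crop[:,:, :],None,fx=2.6,fy=2.6,interpolation=cv2.INTER_CUBIC))
```

```text
30 [np.float64(154.4), np.float64(198.2), np.float64(212.5), np.float64(234.2), np.float64(239.8), np.float64(243.3)]
90 [np.float64(160.0), np.float64(201.4), np.float64(214.9), np.float64(235.5), np.float64(240.7), np.float64(244.1)]
150 [np.float64(165.6), np.float64(204.6), np.float64(217.4), np.float64(236.7), np.float64(241.6), np.float64(244.8)]
```

View pics/w4c.png

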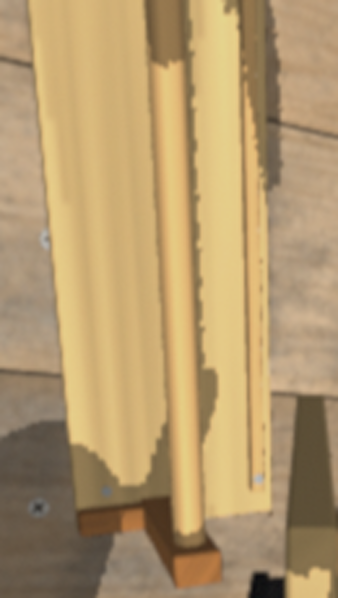

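The crop confirms the rail, toe strip and edges within about 1 mm of the model. I lower the panel.

apply_moves(
  dp=[
    [0.001,-0.022,0.01],
    [0.001,-0.0235,0.018],
    [0,0,0.03],
    [0,0,0.03],
    [0,0,0.03],
    [0,0,0.03],
    [0,0,0.01],
    [0,0,0],
    [0,0,0],
    [0,0,0],
  ],
  twist=[
    [0,0,0],
    [0,0,0],
    [0,0,0],
    [0,0,0],
    [0,0,0],
    [0,0,0],
    [0,0,0],
    [0,0,0],
    [0,0,0],
    [0,0,0],
  ],
  fingers=[1,1,1,1,1,1,1,1,1,1],
)

```text
time: 16.7
position: [0.5782, -0.2748, 0.1348]
tool_rot: [0.216, -3.053, -0.59]
ft_force: [-0.3, -0.4, 0.1]
grip_width: 0.111
grip_force: 30.0
```

```bash
sed -i 's/RK=(.4942,-.2823/RK=(.4942,-.2833/' h.py
python3 - <<'E'
from h import *
s=ctrl.get_state();print(s["position"],s["grip_width"],s["ft_force"])
p,r=rackpose(.085,up=0);go(p,r)
E
```

```text
[ 0.57816417 -0.27479499  0.13479364] 0.11077590130701252 [-0.27611442 -0.36339625  0.09948917]
turn [-0.002  0.002  0.   ] then shift [-0.0007  0.0029  0.0226] | shift first [-0.0006  0.003   0.0226]
```

apply_moves(
  dp=[
    [0,0.003,0.01],
    [0,0,0.008],
    [0,0,0.003],
    [0,0,0.002],
    [0,0,0],
    [0,0,0],
  ],
  twist=[
    [0,0,0],
    [0,0,0],
    [0,0,0],
    [0,0,0],
    [0,0,0],
    [0,0,0],
  ],
  fingers=[1,1,1,1,1,1],
)

```text
time: 17.3
position: [0.5763, -0.2633, 0.1154]
tool_rot: [0.216, -3.053, -0.592]
ft_force: [-1.1, -1.8, 9.2]
grip_width: 0.111
grip_force: 30.0
```

apply_moves(
  dp=[
    [0,-0.0015,0],
    [0,-0.0015,0],
    [0,0,0],
    [0,0,0],
  ],
  twist=[
    [0,0,0],
    [0,0,0],
    [0,0,0],
    [0,0,0],
  ],
  fingers=[1,1,1,1],
)

```text
time: 17.7
position: [0.5767, -0.2646, 0.1148]
tool_rot: [0.217, -3.052, -0.596]
ft_force: [-2.5, -0.2, 12.0]
grip_width: 0.114
grip_force: 30.2
```

apply_moves(
  dp=[
    [0,0,0],
    [0,0,0],
    [0,0,0],
    [0,0,0],
    [0,0,-0.02],
    [0,0,-0.03],
    [0,0,-0.04],
    [0,0,-0.04],
    [0,0,0],
    [0,0,0],
  ],
  twist=[
    [0,0,0],
    [0,0,0],
    [0,0,0],
    [0,0,0],
    [0,0,0],
    [0,0,0],
    [0,0,0],
    [0,0,0],
    [0,0,0],
    [0,0,0],
  ],
  fingers=[0.85,0.8,0.75,0.7,0.7,0.7,0.7,0.7,0.7,0.7],
)

```text
time: 18.7
position: [0.5833, -0.314, 0.2326]
tool_rot: [0.215, -3.052, -0.591]
ft_force: [0.7, 1.4, 0.4]
grip_width: 0.3
grip_force: 0.0
```

Run:
```python
from h import *
s=ctrl.get_state();print(s["position"])
im=get_image("wrist");sc=get_image("scene")
A=cv2.resize(im,(400,300));B=cv2.resize(sc[230:384,160:365],(400,300),interpolation=cv2.INTER_CUBIC)
cv2.imwrite("pics/p1.png",np.hstack([A,B])[:,:,::-1])
go([.55,.19,.31],down(CR[2])); go([.57,-.29,.31],down(CR[2]))
```

```text
[ 0.58325119 -0.31395036  0.23264438]
turn [ 0.385 -0.038  0.189] then shift [ 0.0577  0.5    -0.0792] | shift first [-0.0383  0.4947  0.1155]
turn [ 0.385 -0.038  0.189] then shift [ 0.014   0.0215 -0.0792] | shift first [ 0.0097  0.0519 -0.0644]
```

View pics/p1.png

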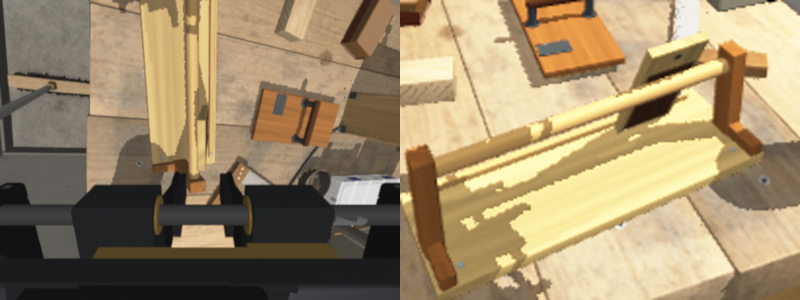

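The panel leans on the rail near the right post in the scene half, at (660,85). I go back for the middle one.

apply_moves(
  dp=[
    [0,0,-0.03],
    [0,0,-0.03],
    [0,0,-0.02],
    [0,0.02,0],
    [0,0.03,0],
    [0,0.04,0],
    [0.003,0.045,0],
    [0.004,0.045,0],
    [0.004,0.045,0],
    [0.004,0.045,0],
  ],
  twist=[
    [0.096,0,0],
    [0.096,0,0],
    [0.096,0,0],
    [0.096,0,0],
    [0,0,0.095],
    [0,0,0.095],
    [0,0,0],
    [0,0,0],
    [0,0,0],
    [0,0,0],
  ],
  fingers=[0.6,0.6,0.6,0.6,0.6,0.6,0.6,0.6,0.6,0.6],
)

```text
time: 19.8
position: [0.5702, -0.0636, 0.3088]
tool_rot: [-0.074, -3.138, -0.001]
ft_force: [1.0, -0.1, 0.5]
grip_width: 0.403
grip_force: 0.0
```

Run:
```python
from h import *
print(ctrl.get_state()["position"]);pan(0,.25)
```

```text
[ 0.57018385 -0.06359918  0.30877804]
turn [ 0.    -0.003  0.002] then shift [0.0567 0.3073 0.0588] | shift first [0.0557 0.3074 0.0591]
```

apply_moves(
  dp=[
    [0.007,0.038,0],
    [0.007,0.038,0],
    [0.007,0.038,0],
    [0.007,0.038,0],
    [0.007,0.038,0],
    [0.007,0.038,0],
    [0.007,0.035,0.02],
    [0.005,0.025,0.02],
    [0,0,0.02],
    [0,0,0],
  ],
  twist=[
    [0,0,0],
    [0,0,0],
    [0,0,0],
    [0,0,0],
    [0,0,0],
    [0,0,0],
    [0,0,0],
    [0,0,0],
    [0,0,0],
    [0,0,0],
  ],
  fingers=[0.6,0.6,0.6,0.6,0.6,0.6,0.6,0.6,0.6,0.6],
)

```text
time: 20.8
position: [0.5282, 0.2244, 0.2456]
tool_rot: [-0.071, -3.133, 0.007]
ft_force: [-0.2, -0.1, -0.0]
grip_width: 0.401
grip_force: 0.0
```

apply_moves(
  dp=[
    [0,0,0],
    [0,0,0],
  ],
  twist=[
    [0,0,0],
    [0,0,0],
  ],
  fingers=[0.6,0.6],
)

```text
time: 21.0
position: [0.532, 0.223, 0.2513]
tool_rot: [0.078, 3.139, 0.001]
ft_force: [0.3, -0.4, -0.1]
grip_width: 0.401
grip_force: 0.0
```

Run:
```python
from h import *
print(ctrl.get_state()["position"]);pan(0)
```

```text
[0.53201293 0.22304925 0.25132009]
turn [ 0.001  0.001 -0.   ] then shift [0.0043 0.0229 0.1343] | shift first [0.0045 0.0228 0.1343]
```

apply_moves(
  dp=[
    [0.0044,0.0232,0],
    [0,0,0.02],
    [0,0,0.03],
    [0,0,0.03],
    [0,0,0.03],
    [0,0,0.023],
    [0,0,0],
    [0,0,0],
    [0,0,0],
  ],
  twist=[
    [0,0,0],
    [0,0,0],
    [0,0,0],
    [0,0,0],
    [0,0,0],
    [0,0,0],
    [0,0,0],
    [0,0,0],
    [0,0,0],
  ],
  fingers=[0.6,0.6,0.6,0.6,0.6,0.6,0.6,0.6,0.6],
)

```text
time: 21.9
position: [0.5298, 0.2475, 0.1197]
tool_rot: [0.077, 3.137, 0.003]
ft_force: [0.2, 0.1, 0.6]
grip_width: 0.398
grip_force: 0.0
```

apply_moves(
  dp=[
    [0,0,0],
    [0,0,0],
    [0,0,0],
    [0,0,0],
    [0,0,0],
    [0,0,0],
  ],
  twist=[
    [0,0,0],
    [0,0,0],
    [0,0,0],
    [0,0,0],
    [0,0,0],
    [0,0,0],
  ],
  fingers=[0.75,0.9,1,1,1,1],
  newtons=30,
)

```text
time: 22.5
position: [0.5284, 0.2469, 0.1177]
tool_rot: [0.077, 3.14, -0.0]
ft_force: [-0.6, -0.7, 2.8]
grip_width: 0.111
grip_force: 30.0
```

apply_moves(
  dp=[
    [0,0,-0.01],
    [0,0,-0.02],
    [0,0,-0.03],
    [0,0,-0.04],
    [0,0,-0.04],
    [0,0,-0.04],
    [0,0,-0.01],
    [0,0,0],
  ],
  twist=[
    [0,0,0],
    [0,0,0],
    [0,0,0],
    [0,0,0],
    [0,0,0],
    [0,0,0],
    [0,0,0],
    [0,0,0],
  ],
  fingers=[1,1,1,1,1,1,1,1],
)

```text
time: 23.3
position: [0.5289, 0.2475, 0.3093]
tool_rot: [0.076, 3.138, 0.004]
ft_force: [0.2, -0.6, -2.6]
grip_width: 0.115
grip_force: 30.0
```

Run:
```python
from h import *
s=ctrl.get_state();print(s["position"],s["grip_width"],s["ft_force"])
p,r=rackpose(0,up=.1);print(p);go([p[0],p[1],.31],down(RK[2]));go(p,r)
```

```text
[0.52894963 0.24751133 0.30934608] 0.1146189962565196 [ 0.15756278 -0.61857776 -2.64450854]
[ 0.49838396 -0.31271313  0.20765243]
turn [ 0.002  0.003 -0.19 ] then shift [ 0.1092 -0.5503 -0.0007] | shift first [ 0.0032 -0.561  -0.002 ]
turn [-0.381  0.04  -0.187] then shift [ 0.1092 -0.5484 -0.1119] | shift first [ 0.0035 -0.5613  0.1004]
```

apply_moves(
  dp=[
    [0,0,0],
    [0,0,0],
    [0.008,-0.039,0],
    [0.008,-0.039,0],
    [0.008,-0.039,0],
    [0.008,-0.039,0],
    [0.008,-0.039,0],
    [0.008,-0.039,0],
    [0.008,-0.039,0],
    [0.008,-0.039,0],
  ],
  twist=[
    [0,0,-0.095],
    [0,0,-0.095],
    [0,0,0],
    [0,0,0],
    [0,0,0],
    [0,0,0],
    [0,0,0],
    [0,0,0],
    [0,0,0],
    [0,0,0],
  ],
  fingers=[1,1,1,1,1,1,1,1,1,1],
)

```text
time: 24.3
position: [0.5073, -0.0721, 0.3049]
tool_rot: [0.222, -3.13, -0.001]
ft_force: [0.4, 0.7, -2.0]
grip_width: 0.111
grip_force: 30.0
```

apply_moves(
  dp=[
    [0.008,-0.039,0],
    [0.008,-0.039,0],
    [0.008,-0.039,0],
    [0.008,-0.039,0],
    [0.008,-0.04,0],
    [0,-0.01,0],
    [0,0,0],
    [0,0,0],
    [0,0,0],
  ],
  twist=[
    [0,0,0],
    [0,0,0],
    [-0.096,0,0],
    [-0.096,0,0],
    [-0.096,0,0],
    [-0.096,0,0],
    [0,0,0],
    [0,0,0],
    [0,0,0],
  ],
  fingers=[1,1,1,1,1,1,1,1,1],
)

```text
time: 25.2
position: [0.4984, -0.2773, 0.2928]
tool_rot: [0.219, -3.049, -0.594]
ft_force: [-0.4, 1.4, -0.9]
grip_width: 0.113
grip_force: 30.0
```

Run:
```python
from h import *
s=ctrl.get_state();print(s["position"],s["grip_width"],s["joint_positions"].round(2))
for u in (.1,0):
  p,r=rackpose(0,up=u);go(p,r)
cv2.imwrite("pics/w5.png",cv2.resize(get_image("wrist")[:,:,::-1],(400,300)))
```

```text
[ 0.49843484 -0.2773196   0.29279133] 0.11275266660034623 [ 0.05  0.41  0.81  1.37 -0.51  1.8   2.54]
turn [ 0.001 -0.001  0.002] then shift [ 0.005  -0.0644  0.0658] | shift first [ 0.0051 -0.0644  0.0658]
turn [ 0.001 -0.001  0.002] then shift [ 0.005  -0.0644  0.1658] | shift first [ 0.0051 -0.0645  0.1658]
```

apply_moves(
  dp=[
    [0.0025,-0.032,0],
    [0.0025,-0.0325,0.01],
    [0,0,0.025],
    [0,0,0.03],
    [0,0,0.03],
    [0,0,0.03],
    [0,0,0.02],
    [0,0,0],
    [0,0,0],
    [0,0,0],
  ],
  twist=[
    [0,0,0],
    [0,0,0],
    [0,0,0],
    [0,0,0],
    [0,0,0],
    [0,0,0],
    [0,0,0],
    [0,0,0],
    [0,0,0],
    [0,0,0],
  ],
  fingers=[1,1,1,1,1,1,1,1,1,1],
)

```text
time: 26.25
position: [0.4949, -0.2857, 0.1365]
tool_rot: [0.218, -3.053, -0.59]
ft_force: [0.0, 0.2, -1.6]
grip_width: 0.116
grip_force: 30.0
```

Run:
```python
from h import *
s=ctrl.get_state();print(s["position"],s["ft_force"],s["joint_positions"].round(2))
p,r=rackpose(0,up=0);go(p,r)
```

```text
[ 0.49488975 -0.28565345  0.13654583] [ 0.03020468  0.18159773 -1.5845141 ] [ 0.1   0.51  0.74  1.57 -0.55  1.54  2.65]
turn [-0.002  0.002  0.002] then shift [0.0004 0.0013 0.0239] | shift first [0.0004 0.0014 0.0238]
```

apply_moves(
  dp=[
    [0,0.0013,0.01],
    [0,0,0.008],
    [0,0,0.004],
    [0,0,0.003],
    [0,0,0],
    [0,0,0],
  ],
  twist=[
    [0,0,0],
    [0,0,0],
    [0,0,0],
    [0,0,0],
    [0,0,0],
    [0,0,0],
  ],
  fingers=[1,1,1,1,1,1],
)

```text
time: 26.85
position: [0.4927, -0.2765, 0.115]
tool_rot: [0.215, -3.054, -0.591]
ft_force: [-1.6, -3.8, 13.6]
grip_width: 0.112
grip_force: 30.0
```

Run:
```python
from h import *
s=ctrl.get_state();print(s["position"],s["ft_force"],s["joint_positions"].round(3))
p,r=rackpose(0,up=0);go(p,r)
```

```text
[ 0.49272978 -0.27650978  0.11499839] [-1.57077318 -3.76491867 13.6156174 ] [ 0.095  0.508  0.722  1.609 -0.551  1.495  2.657]
turn [-0.002  0.003 -0.   ] then shift [-0.0005  0.0007  0.0004] | shift first [-0.0005  0.0007  0.0004]
```

Contact at the expected height. I release and withdraw.

apply_moves(
  dp=[
    [0,-0.0015,0],
    [0,0,0],
    [0,0,0],
    [0,0,0],
    [0,0,0],
    [0,0,-0.02],
    [0,0,-0.03],
    [0,0,-0.04],
    [0,0,-0.04],
    [0,0,0],
  ],
  twist=[
    [0,0,0],
    [0,0,0],
    [0,0,0],
    [0,0,0],
    [0,0,0],
    [0,0,0],
    [0,0,0],
    [0,0,0],
    [0,0,0],
    [0,0,0],
  ],
  fingers=[1,0.85,0.8,0.75,0.7,0.7,0.7,0.7,0.7,0.7],
)

```text
time: 27.85
position: [0.5002, -0.328, 0.2365]
tool_rot: [0.215, -3.058, -0.584]
ft_force: [-0.1, -1.2, 0.4]
grip_width: 0.302
grip_force: 0.0
```

apply_moves(
  dp=[
    [0,0,-0.03],
    [0,0,-0.03],
    [0,0,-0.03],
    [0,0.02,-0.01],
    [-0.006,0.03,0],
    [-0.006,0.04,0],
    [-0.003,0.045,0],
    [-0.002,0.045,0],
    [0,0.045,0],
    [0,0.045,0],
  ],
  twist=[
    [0.096,0,0],
    [0.096,0,0],
    [0.096,0,0],
    [0.096,0,0],
    [0,0,0.095],
    [0,0,0.095],
    [0,0,0],
    [0,0,0],
    [0,0,0],
    [0,0,0],
  ],
  fingers=[0.6,0.6,0.6,0.6,0.6,0.6,0.6,0.6,0.6,0.6],
)

```text
time: 28.85
position: [0.5193, -0.0781, 0.3291]
tool_rot: [-0.075, -3.14, -0.001]
ft_force: [1.0, 0.2, -0.6]
grip_width: 0.399
grip_force: 0.0
```

Run:
```python
from h import *
print(ctrl.get_state()["position"]);pan(.06,.25)
```

```text
[ 0.51934452 -0.07814028  0.32909342]
turn [ 0.001 -0.001  0.002] then shift [0.0066 0.3843 0.0791] | shift first [0.0059 0.3843 0.0793]
```

apply_moves(
  dp=[
    [0.001,0.042,0],
    [0.001,0.042,0],
    [0.001,0.042,0],
    [0.001,0.042,0],
    [0.001,0.042,0],
    [0.001,0.042,0],
    [0.001,0.042,0],
    [0.001,0.04,0.03],
    [0,0.03,0.03],
    [0,0,0.02],
  ],
  twist=[
    [0,0,0],
    [0,0,0],
    [0,0,0],
    [0,0,0],
    [0,0,0],
    [0,0,0],
    [0,0,0],
    [0,0,0],
    [0,0,0],
    [0,0,0],
  ],
  fingers=[0.6,0.6,0.6,0.6,0.6,0.6,0.6,0.6,0.6,0.6],
)

```text
time: 29.85
position: [0.5264, 0.2895, 0.2456]
tool_rot: [-0.063, -3.136, 0.001]
ft_force: [-1.0, -0.5, -0.5]
grip_width: 0.401
grip_force: 0.0
```

apply_moves(
  dp=[
    [0,0,0],
    [0,0,0],
    [0,0,0],
  ],
  twist=[
    [0,0,0],
    [0,0,0],
    [0,0,0],
  ],
  fingers=[0.6,0.6,0.6],
)

```text
time: 30.15
position: [0.5307, 0.2827, 0.2514]
tool_rot: [0.079, 3.138, 0.002]
ft_force: [-0.1, 0.9, 0.2]
grip_width: 0.4
grip_force: 0.0
```

Run:
```python
from h import *
s=ctrl.get_state();print(s["position"]);pan(.061,x=-.003)
im=get_image("wrist");sc=get_image("scene")
A=cv2.resize(im,(400,300));B=cv2.resize(sc[230:384,160:365],(400,300),interpolation=cv2.INTER_CUBIC)
cv2.imwrite("pics/p2.png",np.hstack([A,B])[:,:,::-1])
```

```text
[0.53066317 0.28266597 0.25143552]
turn [ 0.001  0.002 -0.001] then shift [0.0031 0.0244 0.1344] | shift first [0.0034 0.0242 0.1345]
```

View pics/p2.png

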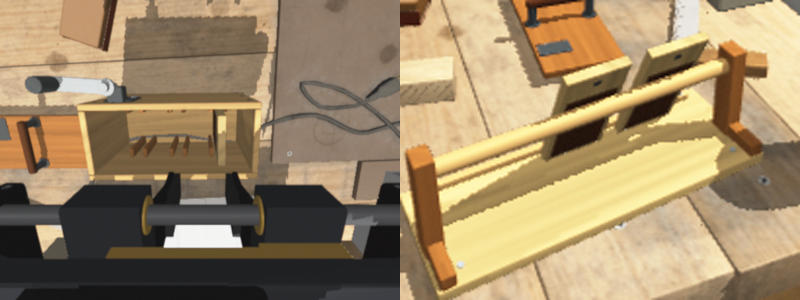

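Both placed panels lean on the rail, at (590,105) and (665,85). One panel is left in the crate at (222,135).

apply_moves(
  dp=[
    [0.0032,0.0243,0],
    [0,0,0.02],
    [0,0,0.03],
    [0,0,0.03],
    [0,0,0.03],
    [0,0,0.023],
    [0,0,0],
    [0,0,0],
    [0,0,0],
  ],
  twist=[
    [0,0,0],
    [0,0,0],
    [0,0,0],
    [0,0,0],
    [0,0,0],
    [0,0,0],
    [0,0,0],
    [0,0,0],
    [0,0,0],
  ],
  fingers=[0.6,0.6,0.6,0.6,0.6,0.6,0.6,0.6,0.6],
)

```text
time: 31.15
position: [0.5291, 0.3085, 0.1191]
tool_rot: [0.077, 3.138, 0.004]
ft_force: [-0.2, 0.1, 0.8]
grip_width: 0.399
grip_force: 0.0
```

apply_moves(
  dp=[
    [0,0,0],
    [0,0,0],
    [0,0,0],
    [0,0,0],
    [0,0,0],
    [0,0,0],
  ],
  twist=[
    [0,0,0],
    [0,0,0],
    [0,0,0],
    [0,0,0],
    [0,0,0],
    [0,0,0],
  ],
  fingers=[0.75,0.9,1,1,1,1],
  newtons=30,
)

```text
time: 31.75
position: [0.5278, 0.3073, 0.117]
tool_rot: [0.077, 3.141, -0.001]
ft_force: [-1.1, -2.0, 3.3]
grip_width: 0.113
grip_force: 30.0
```

apply_moves(
  dp=[
    [0,0,-0.01],
    [0,0,-0.02],
    [0,0,-0.03],
    [0,0,-0.04],
    [0,0,-0.04],
    [0,0,-0.04],
    [0,0,-0.01],
    [0,0,0],
  ],
  twist=[
    [0,0,0],
    [0,0,0],
    [0,0,0],
    [0,0,0],
    [0,0,0],
    [0,0,0],
    [0,0,0],
    [0,0,0],
  ],
  fingers=[1,1,1,1,1,1,1,1],
)

```text
time: 32.55
position: [0.5285, 0.3086, 0.3093]
tool_rot: [0.076, 3.137, 0.005]
ft_force: [0.1, -0.0, -0.8]
grip_width: 0.112
grip_force: 30.0
```

Run:
```python
from h import *
s=ctrl.get_state();print(s["position"],s["grip_width"],s["ft_force"])
p,r=rackpose(-.085,up=.1);print(p);go([p[0],p[1],.31],down(RK[2]));go(p,r)
```

```text
[0.52846534 0.30859962 0.30925603] 0.11154809547115165 [ 0.14000224 -0.04116801 -0.76951139]
[ 0.41423109 -0.3246837   0.20765243]
turn [ 0.003  0.004 -0.19 ] then shift [ 0.2023 -0.6109 -0.0007] | shift first [ 0.0833 -0.6381 -0.0031]
turn [-0.38   0.04  -0.187] then shift [ 0.2023 -0.6045 -0.1347] | shift first [ 0.0837 -0.6384  0.0992]
```

Joint 7 would pass its limit at the third spot, so I turn the tool half round on the way.

apply_moves(
  dp=[
    [0.005,-0.035,0],
    [0.01,-0.045,0],
    [0.01,-0.045,0],
    [0.01,-0.045,0],
    [0.01,-0.045,0],
    [0.005,-0.03,0],
    [0,0,0],
    [0,0,0],
    [0,0,0],
  ],
  twist=[
    [0,0,0],
    [0,0,0],
    [0,0,0],
    [0,0,0],
    [0,0,0],
    [0,0,0],
    [0,0,0],
    [0,0,0],
    [0,0,0],
  ],
  fingers=[1,1,1,1,1,1,1,1,1],
)

```text
time: 33.45
position: [0.4653, 0.067, 0.3056]
tool_rot: [-0.073, -3.139, 0.001]
ft_force: [0.3, 0.4, -0.5]
grip_width: 0.111
grip_force: 30.0
```

```bash
python3 -c "
from h import *
print(ctrl.get_state()['joint_positions'].round(3))"
```

```text
[-0.734 -0.123  0.489  1.755  0.058  1.497  1.272]
```

apply_moves(
  dp=[
    [0,0,0],
    [0,0,0],
    [0,0,0],
    [0,0,0],
  ],
  twist=[
    [0,0,0.1],
    [0,0,0.1],
    [0,0,0],
    [0,0,0],
  ],
  fingers=[1,1,1,1],
)

```text
time: 33.85
position: [0.4657, 0.0666, 0.3062]
tool_rot: [-0.383, -3.117, 0.001]
ft_force: [-0.6, 0.1, -0.6]
grip_width: 0.112
grip_force: 30.0
```

```bash
python3 -c "
from h import *
s=ctrl.get_state();print(s['joint_positions'].round(3),s['position'])
p,r=rackpose(-.085,up=.1);go(p,r*R.from_euler('z',np.pi))
go([p[0],p[1],.31],down(RK[2]+np.pi))"
```

```text
[-0.72  -0.122  0.477  1.754  0.056  1.497  1.076] [0.46569028 0.06658829 0.30618228]
turn [0.102 0.528 2.71 ] then shift [-0.106   0.3894 -0.0511] | shift first [-0.0449 -0.392   0.0989]
turn [-1.000e-03  1.000e-03  2.756e+00] then shift [-0.106   0.3801 -0.0038] | shift first [-0.0449 -0.3921 -0.0035]
```

apply_moves(
  dp=[
    [0,0,0],
    [0,0,0],
    [0,0,0],
    [0,0,0],
    [0,0,0],
    [0,0,0],
    [0,0,0],
    [0,0,0],
    [0,0,0],
    [0,0,0],
  ],
  twist=[
    [0,0,0.138],
    [0,0,0.138],
    [0,0,0.138],
    [0,0,0.138],
    [0,0,0.138],
    [0,0,0.138],
    [0,0,0.138],
    [0,0,0.138],
    [0,0,0.138],
    [0,0,0.138],
  ],
  fingers=[1,1,1,1,1,1,1,1,1,1],
)

```text
time: 34.85
position: [0.4657, 0.0661, 0.3064]
tool_rot: [-2.288, -2.153, 0.001]
ft_force: [-0.8, -0.6, -1.3]
grip_width: 0.116
grip_force: 30.0
```

apply_moves(
  dp=[
    [0,0,0],
    [0,0,0],
    [0,0,0],
    [0,0,0],
    [0,0,0],
    [0,0,0],
    [0,0,0],
    [0,0,0],
    [0,0,0],
    [0,0,0],
  ],
  twist=[
    [0,0,0.138],
    [0,0,0.138],
    [0,0,0.138],
    [0,0,0.138],
    [0,0,0.138],
    [0,0,0.138],
    [0,0,0.138],
    [0,0,0.138],
    [0,0,0.138],
    [0,0,0.138],
  ],
  fingers=[1,1,1,1,1,1,1,1,1,1],
)

```text
time: 35.85
position: [0.4658, 0.0661, 0.3064]
tool_rot: [3.135, 0.204, -0.001]
ft_force: [-1.4, -0.3, -0.4]
grip_width: 0.115
grip_force: 30.0
```

apply_moves(
  dp=[
    [-0.011,0.038,0],
    [-0.011,0.038,0],
    [-0.011,0.038,0],
    [-0.011,0.038,0],
    [-0.011,0.038,0],
    [-0.011,0.038,0],
    [-0.011,0.038,0],
    [-0.011,0.038,0],
    [-0.01,0.02,0],
    [0,0,0],
  ],
  twist=[
    [0,0,0],
    [0,0,0],
    [0,0,0],
    [0,0,0],
    [0,0,0],
    [0,0,0],
    [0.096,0,0],
    [0.096,0,0],
    [0.096,0,0],
    [0.096,0,0],
  ],
  fingers=[1,1,1,1,1,1,1,1,1,1],
)

```text
time: 36.85
position: [0.4103, -0.2714, 0.2994]
tool_rot: [-2.752, -0.179, 0.034]
ft_force: [-0.6, 0.6, -1.1]
grip_width: 0.11
grip_force: 30.0
```

apply_moves(
  dp=[
    [0,0,0],
    [0,0,0],
    [0,0,0],
  ],
  twist=[
    [0,0,0],
    [0,0,0],
    [0,0,0],
  ],
  fingers=[1,1,1],
)

```text
time: 37.15
position: [0.4122, -0.2667, 0.2997]
tool_rot: [-2.752, -0.188, 0.034]
ft_force: [-0.1, 0.6, -1.0]
grip_width: 0.111
grip_force: 30.0
```

```bash
python3 -c "
from h import *
s=ctrl.get_state();print(s['joint_positions'].round(3),s['position'],s['grip_width'])
p,r=rackpose(-.085,up=.1);print(p);go(p,r*R.from_euler('z',np.pi))"
```

```text
[-0.087  0.239  0.951  1.558 -0.401  1.769 -0.568] [ 0.41218195 -0.26672642  0.29966661] 0.11067079394145588
[ 0.41423109 -0.3246837   0.20765243]
turn [ 0.001 -0.003 -0.004] then shift [-0.0061  0.0879  0.0637] | shift first [-0.006   0.0879  0.0638]
```

apply_moves(
  dp=[
    [-0.003,0.044,0],
    [-0.003,0.0438,0.01],
    [0,0,0.025],
    [0,0,0.03],
    [0,0,0.03],
    [0,0,0.03],
    [0,0,0.019],
    [0,0,0],
    [0,0,0],
    [0,0,0],
  ],
  twist=[
    [0,0,0],
    [0,0,0],
    [0,0,0],
    [0,0,0],
    [0,0,0],
    [0,0,0],
    [0,0,0],
    [0,0,0],
    [0,0,0],
    [0,0,0],
  ],
  fingers=[1,1,1,1,1,1,1,1,1,1],
)

```text
time: 38.15
position: [0.4102, -0.2962, 0.1345]
tool_rot: [-2.753, -0.186, 0.032]
ft_force: [0.2, -1.3, -0.0]
grip_width: 0.111
grip_force: 30.0
```

```bash
python3 -c "
from h import *
s=ctrl.get_state();print(s['joint_positions'].round(3),s['position'],s['ft_force'])
p,r=rackpose(-.085,up=0);print(p);go(p,r*R.from_euler('z',np.pi))"
```

```text
[ 0.016  0.435  0.92   1.724 -0.52   1.524 -0.362] [ 0.41019576 -0.29620019  0.1344575 ] [ 0.21319381 -1.25823136 -0.03086619]
[ 0.40895513 -0.28759385  0.11493508]
turn [ 0.002 -0.005 -0.006] then shift [-0.     -0.0007  0.0214] | shift first [-0.0001 -0.0008  0.0214]
```

apply_moves(
  dp=[
    [0,-0.001,0.01],
    [0,0,0.006],
    [0,0,0.004],
    [0,0,0.003],
    [0,0,0],
    [0,0,0],
  ],
  twist=[
    [0,0,-0.005],
    [0,0,0],
    [0,0,0],
    [0,0,0],
    [0,0,0],
    [0,0,0],
  ],
  fingers=[1,1,1,1,1,1],
)

```text
time: 38.75
position: [0.4114, -0.2936, 0.1206]
tool_rot: [-2.761, -0.189, 0.016]
ft_force: [-0.7, -10.3, 37.4]
grip_width: 0.115
grip_force: 30.0
```

apply_moves(
  dp=[
    [0,0,-0.003],
    [0,0,-0.002],
    [0,0,0],
    [0,0,0],
  ],
  twist=[
    [0,0,0],
    [0,0,0],
    [0,0,0],
    [0,0,0],
  ],
  fingers=[1,1,1,1],
)

```text
time: 39.15
position: [0.411, -0.2926, 0.1215]
tool_rot: [-2.758, -0.19, 0.021]
ft_force: [0.8, -6.7, 19.8]
grip_width: 0.117
grip_force: 30.0
```

Run:
```python
from h import *
s=ctrl.get_state();print(s["position"],s["ft_force"])
p,r=rackpose(-.085,up=0);go(p,r*R.from_euler('z',np.pi))
im=get_image("wrist");sc=get_image("scene")
A=cv2.resize(im,(400,300));B=cv2.resize(sc[230:384,130:335],(400,300),interpolation=cv2.INTER_CUBIC)
cv2.imwrite("pics/p3.png",np.hstack([A,B])[:,:,::-1])
```

```text
[ 0.4109897  -0.29257781  0.12148015] [ 0.80183893 -6.68721469 19.84608883]
turn [ 0.007 -0.012 -0.002] then shift [-0.0013 -0.0024  0.008 ] | shift first [-0.0014 -0.0024  0.008 ]
```

View pics/p3.png

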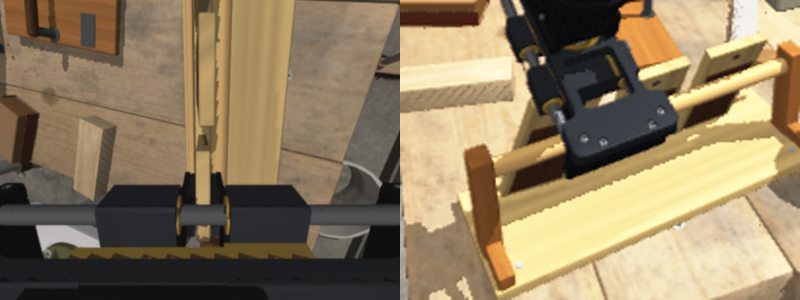

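Contact comes 8 mm early because the panel slid a little down in the grip, which still places it correctly. I ease off and release.

apply_moves(
  dp=[
    [0,0,-0.002],
    [0,0,-0.002],
    [0,0,0],
    [0,0,0],
  ],
  twist=[
    [0,0,0],
    [0,0,0],
    [0,0,0],
    [0,0,0],
  ],
  fingers=[1,1,1,1],
)

```text
time: 39.65
position: [0.4092, -0.2913, 0.1219]
tool_rot: [-2.754, -0.19, 0.03]
ft_force: [0.4, -3.2, 8.7]
grip_width: 0.116
grip_force: 30.0
```

apply_moves(
  dp=[
    [0,0,0],
    [0,0,0],
    [0,0,0],
    [0,0,0],
    [0,0,-0.02],
    [0,0,-0.03],
    [0,0,-0.04],
    [0,0,-0.04],
    [0,0,0],
    [0,0,0],
  ],
  twist=[
    [0,0,0],
    [0,0,0],
    [0,0,0],
    [0,0,0],
    [0,0,0],
    [0,0,0],
    [0,0,0],
    [0,0,0],
    [0,0,0],
    [0,0,0],
  ],
  fingers=[0.85,0.8,0.75,0.7,0.7,0.7,0.7,0.7,0.7,0.7],
)

```text
time: 40.65
position: [0.4148, -0.3386, 0.2409]
tool_rot: [-2.752, -0.189, 0.033]
ft_force: [-0.2, 0.6, -0.4]
grip_width: 0.3
grip_force: 0.0
```

apply_moves(
  dp=[
    [0,0,-0.03],
    [0,0,-0.03],
    [0,0,-0.03],
    [0,-0.02,-0.01],
    [0,-0.03,0],
    [0,-0.03,0],
    [0,-0.03,0],
    [0,0,0],
    [0,0,0],
  ],
  twist=[
    [-0.096,0,0],
    [-0.096,0,0],
    [-0.096,0,0],
    [-0.096,0,0],
    [0,0,0.095],
    [0,0,0.095],
    [0,0,0],
    [0,0,0],
    [0,0,0],
  ],
  fingers=[0.7,0.6,0.5,0.5,0.5,0.5,0.5,0.5,0.5],
)

```text
time: 41.55
position: [0.4115, -0.2537, 0.3375]
tool_rot: [-3.14, 0.077, -0.0]
ft_force: [0.6, 0.1, -0.3]
grip_width: 0.498
grip_force: 0.0
```

Run:
```python
from h import *
s=ctrl.get_state();print(s["position"],s["ft_force"],s["joint_positions"].round(2))
C=cam("wrist",s);im=get_image("wrist");sc=get_image("scene");t=get_image("top")
crop(t,220,140,160,200,1,"x.png")
A=cv2.resize(im,(400,300));B=cv2.resize(sc[200:384,140:385],(400,300),interpolation=cv2.INTER_CUBIC)
D=cv2.resize(t[120:345,120:420],(400,300),interpolation=cv2.INTER_CUBIC)
cv2.imwrite("pics/p4.png",np.vstack([np.hstack([A,B]),np.hstack([D,D*0])])[:,:,::-1])
```

```text
[ 0.41152935 -0.25368226  0.33750902] [ 0.61056709  0.0882402  -0.31630877] [-0.47 -0.16  0.88  1.68  0.12  1.56 -1.23]
```

View pics/p4.png

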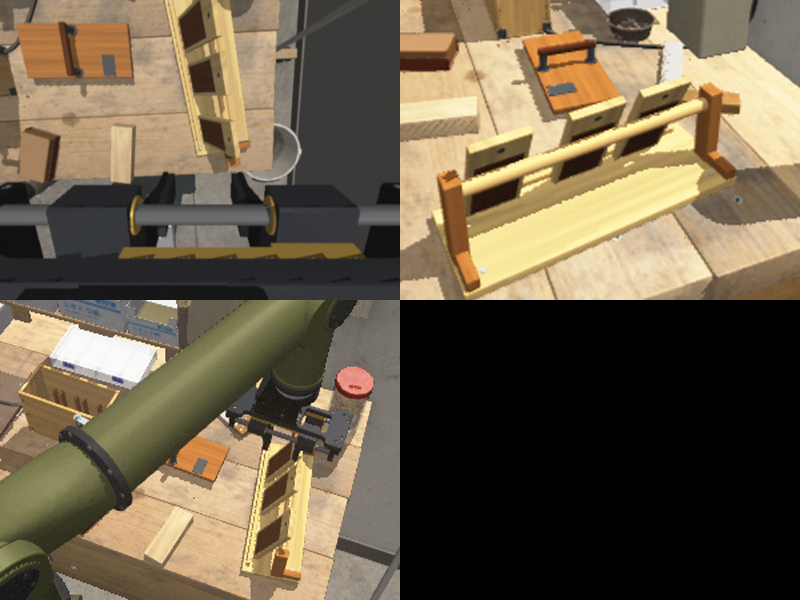

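All three panels lean against the rail and touch it. The lid is visible at about (95,65) in full-image pixels. I measure it by colour.

```bash
cat >> h.py <<'E'
def lid(z=.02,dbg=None):
    s=ctrl.get_state();C=cam("wrist",s);im=get_image("wrist")
    hsv=cv2.cvtColor(im,cv2.COLOR_RGB2HSV)
    m=cv2.inRange(hsv,(5,150,60),(17,255,255));m[230:]=0
    m=cv2.morphologyEx(m,cv2.MORPH_CLOSE,np.ones((15,15)))
    n,l,st,ce=cv2.connectedComponentsWithStats(m)
    for i in [k for k in range(1,n) if st[k,4]>1500]:
        c=max(cv2.findContours((l==i).astype(np.uint8),0,1)[0],key=cv2.contourArea)[:,0]
        w=unproj(C,c,z)[:,:2]; r=cv2.minAreaRect((w*1000).astype(np.float32))
        print(st[i],"centre",np.round(r[0],1),"size",np.round(r[1],1),"ang",round(r[2],2))
    return im
E
python3 - <<'E'
from h import *
lid()
E
```

```text
[  19   30  149   71 9004] centre [552.6 -12.9] size [210.5  98.6] ang 87.4
```

Run:
```python
from h import *
go([.60,-.012,.30],down(-.047+np.pi))
```

```text
turn [ 0.    -0.001 -0.008] then shift [ 0.1771 -0.2527  0.0382] | shift first [ 0.1751 -0.2541  0.0383]
```

apply_moves(
  dp=[
    [0.025,-0.036,0.005],
    [0.025,-0.036,0.005],
    [0.025,-0.036,0.005],
    [0.025,-0.036,0.005],
    [0.025,-0.036,0.005],
    [0.025,-0.036,0.005],
    [0.025,-0.036,0.005],
    [0,0,0],
    [0,0,0],
    [0,0,0],
  ],
  twist=[
    [0,0,-0.008],
    [0,0,0],
    [0,0,0],
    [0,0,0],
    [0,0,0],
    [0,0,0],
    [0,0,0],
    [0,0,0],
    [0,0,0],
    [0,0,0],
  ],
  fingers=[0.5,0.5,0.5,0.5,0.5,0.5,0.5,0.5,0.5,0.5],
)

```text
time: 42.75
position: [0.5979, -0.0136, 0.3041]
tool_rot: [3.14, -0.075, 0.002]
ft_force: [0.9, -0.4, -0.7]
grip_width: 0.502
grip_force: 0.0
```

Run:
```python
from h import *
lid(); go([.553,-.012,.085],down(-.046+np.pi))
```

```text
[ 192  151  135   64 7390] centre [548.9 -10.8] size [208.9 104.6] ang 87.2
turn [ 0.    -0.002 -0.002] then shift [-0.0448  0.0003  0.2194] | shift first [-0.0453  0.0004  0.2193]
```

apply_moves(
  dp=[
    [-0.023,0,0.02],
    [-0.023,0,0.03],
    [0,0,0.03],
    [0,0,0.03],
    [0,0,0.03],
    [0,0,0.03],
    [0,0,0.03],
    [0,0,0],
    [0,0,0],
    [0,0,0],
  ],
  twist=[
    [0,0,0],
    [0,0,0],
    [0,0,0],
    [0,0,0],
    [0,0,0],
    [0,0,0],
    [0,0,0],
    [0,0,0],
    [0,0,0],
    [0,0,0],
  ],
  fingers=[0.5,0.5,0.5,0.5,0.5,0.5,0.5,0.5,0.5,0.5],
)

```text
time: 43.8
position: [0.5539, -0.0097, 0.1062]
tool_rot: [-3.14, 0.072, -0.008]
ft_force: [-0.1, -0.3, 0.7]
grip_width: 0.5
grip_force: 0.0
```

Run:
```python
from h import *
go([.552,-.0115,.034],down(-.047+np.pi)); print(ctrl.get_state()["position"])
s=ctrl.get_state();C=cam("wrist",s);im=get_image("wrist")
print(proj(C,ap(T(.552,-.0115,-.047),[[-.05,-.106,.02],[.05,-.106,.02],[.05,.106,.02],[-.05,.106,.02],[-.046,0,.056],[.046,0,.056]])).round().tolist())
cv2.imwrite("pics/w6.png",im[:,:,::-1])
```

```text
turn [-0.001 -0.005  0.001] then shift [-0.0018  0.0018  0.0722] | shift first [-0.0022  0.0019  0.0722]
[ 0.55391403 -0.00974997  0.10623105]
[[373.0, 246.0], [387.0, 140.0], [137.0, 140.0], [150.0, 246.0], [262.0, 263.0], [262.0, 152.0]]
```

View pics/w6.png

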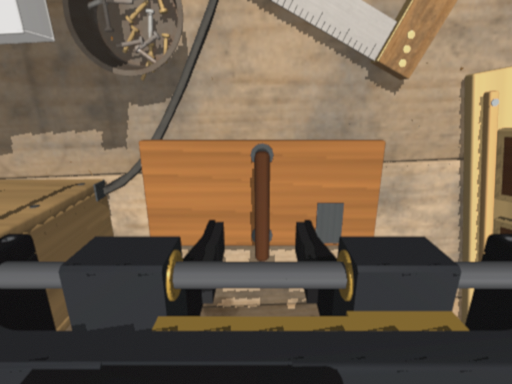

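The lid's far edge runs (140,141)–(384,141) with the handle at x=262, all as predicted. I grasp it.

apply_moves(
  dp=[
    [-0.002,0.0018,0.02],
    [0,0,0.025],
    [0,0,0.02],
    [0,0,0.006],
    [0,0,0],
    [0,0,0],
    [0,0,0],
    [0,0,0],
    [0,0,0],
    [0,0,0],
  ],
  twist=[
    [0,0,0],
    [0,0,0],
    [0,0,0],
    [0,0,0],
    [0,0,0],
    [0,0,0],
    [0,0,0],
    [0,0,0],
    [0,0,0],
    [0,0,0],
  ],
  fingers=[0.5,0.5,0.5,0.5,0.5,0.8,0.9,1,1,1],
  newtons=45,
)

```text
time: 44.85
position: [0.5508, -0.0109, 0.0334]
tool_rot: [-3.141, 0.07, -0.004]
ft_force: [0.7, 0.9, 2.4]
grip_width: 0.129
grip_force: 42.1
```

apply_moves(
  dp=[
    [0,0,-0.01],
    [0,0,-0.02],
    [0,0,-0.03],
    [0,0,-0.04],
    [0,0,-0.04],
    [0,0,-0.04],
    [0,0,-0.035],
    [0,0,-0.01],
    [0,0,0],
    [0,0,0],
  ],
  twist=[
    [0,0,0],
    [0,0,0],
    [0,0,0],
    [0,0,0],
    [0,0,0],
    [0,0,0],
    [0,0,0],
    [0,0,0],
    [0,0,0],
    [0,0,0],
  ],
  fingers=[1,1,1,1,1,1,1,1,1,1],
)

```text
time: 45.85
position: [0.5489, -0.0108, 0.2561]
tool_rot: [3.141, -0.07, -0.002]
ft_force: [0.1, 0.4, -4.1]
grip_width: 0.134
grip_force: 45.0
```

Run:
```python
from h import *
s=ctrl.get_state();print(s["position"],s["grip_width"],s["ft_force"])
go([.529,.2465,.25],down(CR[2]+np.pi))
```

```text
[ 0.54894524 -0.01079895  0.25609123] 0.1339488892986844 [ 0.06806237  0.35384524 -4.10629623]
turn [0.    0.001 0.005] then shift [-0.0327 -0.256   0.0061] | shift first [-0.0314 -0.2562  0.0061]
```

apply_moves(
  dp=[
    [-0.003,-0.02,0],
    [-0.004,-0.03,0],
    [-0.004,-0.033,0],
    [-0.004,-0.033,0],
    [-0.004,-0.033,0],
    [-0.004,-0.033,0],
    [-0.004,-0.033,0],
    [-0.0035,-0.03,0],
    [-0.0015,-0.011,0],
    [0,0,0],
  ],
  twist=[
    [0,0,0.005],
    [0,0,0],
    [0,0,0],
    [0,0,0],
    [0,0,0],
    [0,0,0],
    [0,0,0],
    [0,0,0],
    [0,0,0],
    [0,0,0],
  ],
  fingers=[1,1,1,1,1,1,1,1,1,1],
)

```text
time: 46.85
position: [0.5291, 0.2481, 0.2554]
tool_rot: [3.138, -0.072, -0.003]
ft_force: [1.2, -0.4, -2.8]
grip_width: 0.129
grip_force: 45.0
```

apply_moves(
  dp=[
    [0,0,0.02],
    [0,0,0.02],
    [0,0,0],
    [0,0,0],
    [0,0,0],
  ],
  twist=[
    [0,0,0],
    [0,0,0],
    [0,0,0],
    [0,0,0],
    [0,0,0],
  ],
  fingers=[1,1,1,1,1],
)

```text
time: 47.35
position: [0.5316, 0.2456, 0.2191]
tool_rot: [-3.14, 0.08, -0.005]
ft_force: [0.9, 0.3, -3.0]
grip_width: 0.13
grip_force: 45.0
```

Run:
```python
from h import *
s=ctrl.get_state();print(s["position"],s["grip_width"],s["ft_force"])
go([.5285,.2468,.1765],down(CR[2]+np.pi))
```

```text
[0.53164062 0.24560652 0.21914932] 0.12988107311416033 [ 0.85394956  0.27919695 -2.99969181]
turn [-0.001 -0.003 -0.001] then shift [-0.0032 -0.001   0.0426] | shift first [-0.0033 -0.001   0.0426]
```

apply_moves(
  dp=[
    [-0.0032,-0.001,0.01],
    [0,0,0.012],
    [0,0,0.008],
    [0,0,0],
    [0,0,0.004],
    [0,0,0.004],
    [0,0,0.004],
    [0,0,0],
    [0,0,0],
  ],
  twist=[
    [0,0,0],
    [0,0,0],
    [0,0,0],
    [0,0,0],
    [0,0,0],
    [0,0,0],
    [0,0,0],
    [0,0,0],
    [0,0,0],
  ],
  fingers=[1,1,1,1,1,1,1,1,1],
)

```text
time: 48.25
position: [0.5278, 0.2476, 0.1761]
tool_rot: [-3.14, 0.078, -0.003]
ft_force: [-1.2, 0.2, -3.5]
grip_width: 0.129
grip_force: 45.0
```

apply_moves(
  dp=[
    [0,0,0.002],
    [0,0,0.001],
    [0,0,0],
    [0,0,0],
  ],
  twist=[
    [0,0,0],
    [0,0,0],
    [0,0,0],
    [0,0,0],
  ],
  fingers=[1,1,1,1],
)

```text
time: 48.65
position: [0.5281, 0.2477, 0.1754]
tool_rot: [-3.139, 0.078, -0.004]
ft_force: [-3.3, -2.1, 6.6]
grip_width: 0.133
grip_force: 45.0
```

apply_moves(
  dp=[
    [0,0,0],
    [0,0,0],
    [0,0,0],
    [0,0,-0.02],
    [0,0,-0.04],
    [0,0,-0.04],
    [0,0,-0.04],
    [0,0,-0.02],
    [0,0,0],
    [0,0,0],
  ],
  twist=[
    [0,0,0],
    [0,0,0],
    [0,0,0],
    [0,0,0],
    [0,0,0],
    [0,0,0],
    [0,0,0],
    [0,0,0],
    [0,0,0],
    [0,0,0],
  ],
  fingers=[0.6,0.5,0.5,0.5,0.5,0.5,0.5,0.5,0.5,0.5],
)

```text
time: 49.65
position: [0.5275, 0.2475, 0.3327]
tool_rot: [-3.14, 0.078, -0.003]
ft_force: [0.3, 0.1, 0.2]
grip_width: 0.501
grip_force: 0.0
```

Run:
```python
from h import *
lid(.162)
for th in(1.75,1.7,1.65): print(th,ap(T(*CR),[-.067+.052*np.cos(th),-.062-.052*np.sin(th),.178]))
go(ap(T(*CR),[-.067+.052*np.cos(1.75),-.062-.052*np.sin(1.75),.25])[0],down(CR[2]+np.pi))
s=ctrl.get_state();C=cam("wrist",s)
k=ap(T(*CR),[-.067+.052*np.cos(1.75),-.062-.052*np.sin(1.75),.196]);print(proj(C,k),s["position"])
cv2.imwrite("pics/w7.png",get_image("wrist")[:,:,::-1])
```

```text
[  168   126   184    92 13870] centre [525.4 247.5] size [209. 110.] ang 86.23
1.75 [[0.44702513 0.13684511 0.178     ]]
1.7 [[0.44957111 0.13631919 0.178     ]]
1.65 [[0.45214019 0.13592117 0.178     ]]
turn [ 0.001 -0.    -0.   ] then shift [-0.0744  0.1144  0.0818] | shift first [-0.0745  0.1143  0.0818]
[[360.21536831 241.86218553]] [0.52703    0.24738211 0.3317519 ]
```

apply_moves(
  dp=[
    [-0.02,0.028,0],
    [-0.02,0.029,0],
    [-0.02,0.029,0],
    [-0.0144,0.028,0],
    [0,0,0.03],
    [0,0,0.03],
    [0,0,0.02],
    [0,0,0],
    [0,0,0],
    [0,0,0],
  ],
  twist=[
    [0,0,0],
    [0,0,0],
    [0,0,0],
    [0,0,0],
    [0,0,0],
    [0,0,0],
    [0,0,0],
    [0,0,0],
    [0,0,0],
    [0,0,0],
  ],
  fingers=[0.5,0.5,0.5,0.5,0.5,0.5,0.5,0.5,0.5,0.5],
)

```text
time: 50.75
position: [0.4482, 0.1376, 0.2538]
tool_rot: [-3.14, 0.078, -0.005]
ft_force: [-0.2, -0.5, 0.5]
grip_width: 0.503
grip_force: 0.0
```

Run:
```python
from h import *
print(ctrl.get_state()["position"])
go([.447,.137,.178],down(CR[2]+np.pi))
```

```text
[0.44822214 0.13763948 0.25381703]
turn [-0.001 -0.003  0.   ] then shift [-0.0012  0.0007  0.0758] | shift first [-0.0014  0.0008  0.0758]
```

apply_moves(
  dp=[
    [-0.001,0,0.025],
    [0,0,0.03],
    [0,0,0.015],
    [0,0,0.005],
    [0,0,0],
    [0,0,0],
    [0,0,0],
    [0,0,0],
    [0,0,0],
    [0,0,0],
  ],
  twist=[
    [0,0,0],
    [0,0,0],
    [0,0,0],
    [0,0,0],
    [0,0,0],
    [0,0,0],
    [0,0,0],
    [0,0,0],
    [0,0,0],
    [0,0,0],
  ],
  fingers=[0.5,0.5,0.5,0.5,0.5,0.7,0.85,1,1,1],
  newtons=6,
)

```text
time: 51.75
position: [0.4469, 0.1351, 0.1783]
tool_rot: [3.138, -0.08, 0.002]
ft_force: [-0.9, -6.2, 4.8]
grip_width: 0.182
grip_force: 6.0
```

apply_moves(
  dp=[
    [0.009,0.0008,0],
    [0.009,-0.0008,0],
    [0.0088,-0.0023,0],
    [0.0083,-0.0038,0],
    [0.0075,-0.0052,0],
    [0.0064,-0.0064,0],
    [0.0052,-0.0074,0],
    [0.0038,-0.0082,0],
    [0.0024,-0.0088,0],
    [0.0008,-0.009,0],
  ],
  twist=[
    [0,0,0],
    [0,0,0],
    [0,0,0],
    [0,0,0],
    [0,0,0],
    [0,0,0],
    [0,0,0],
    [0,0,0],
    [0,0,0],
    [0,0,0],
  ],
  fingers=[1,1,1,1,1,1,1,1,1,1],
)

```text
time: 52.75
position: [0.5209, 0.1791, 0.1795]
tool_rot: [3.135, -0.088, 0.036]
ft_force: [23.8, -6.1, -10.8]
grip_width: 0.127
grip_force: 12.9
```

apply_moves(
  dp=[
    [0,-0.002,0],
    [0,-0.002,0],
    [0,0,0],
    [0,0,0],
  ],
  twist=[
    [0,0,0],
    [0,0,0],
    [0,0,0],
    [0,0,0],
  ],
  fingers=[1,1,1,1],
)

```text
time: 53.15
position: [0.5215, 0.184, 0.1797]
tool_rot: [3.137, -0.086, 0.038]
ft_force: [25.7, -6.3, -11.3]
grip_width: 0.122
grip_force: 13.5
```

The knob has slipped to the pad edge. I let go, rise and look.

apply_moves(
  dp=[
    [0,0,0],
    [0,0,0],
    [0,0,0],
    [0,0,-0.02],
    [0,0,-0.03],
    [0,0,-0.04],
    [0,0,-0.04],
    [0.03,0,0],
    [0,0,0],
    [0,0,0],
  ],
  twist=[
    [0,0,0],
    [0,0,0],
    [0,0,0],
    [0,0,0],
    [0,0,0],
    [0,0,0],
    [0,0,0],
    [0,0,0],
    [0,0,0],
    [0,0,0],
  ],
  fingers=[0.7,0.5,0.5,0.5,0.5,0.5,0.5,0.5,0.5,0.5],
)

```text
time: 54.15
position: [0.5397, 0.1883, 0.3073]
tool_rot: [3.14, -0.078, -0.0]
ft_force: [-0.9, -0.6, 0.1]
grip_width: 0.498
grip_force: 0.0
```

Run:
```python
from h import *
s=ctrl.get_state();print(s["position"]);C=cam("wrist",s)
im=get_image("wrist")
print(proj(C,ap(T(*CR),[[-.05,-.106,.162],[.05,-.106,.162],[.05,.106,.162],[-.05,.106,.162],[-.015,-.062,.196],[-.067,-.062,.178]])).round().tolist())
lid(.162)
A=cv2.resize(im,(512,384));sc=get_image("scene")
B=cv2.resize(sc[140:225,160:250],(280,264),interpolation=cv2.INTER_CUBIC)
B=np.vstack([B,np.zeros((120,280,3),np.uint8)])
cv2.imwrite("pics/w8.png",np.hstack([A,B])[:,:,::-1])
```

```text
[0.5397311  0.18827349 0.30727656]
[[302.0, 230.0], [306.0, 143.0], [104.0, 143.0], [118.0, 230.0], [264.0, 213.0], [264.0, 250.0]]
[  106   142   198    88 14969] centre [529.5 247.1] size [209.2 100.2] ang 87.13
```

View pics/w8.png

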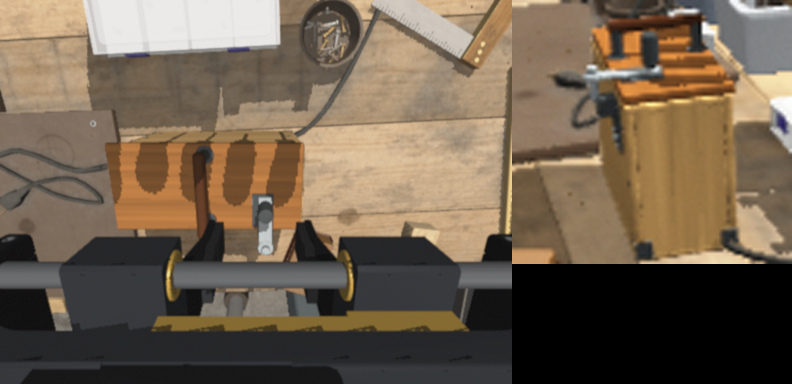

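The hasp lies over the lid, with the knob at (265,212) against a predicted (264,213), and the lid's outline matches its seated pose. One gentle nudge makes sure it is on its stop.

Run:
```python
from h import *
go([.5107,.185,.178],down(CR[2]+np.pi))
```

```text
turn [-0.    -0.     0.001] then shift [-0.0284  0.0047  0.1293] | shift first [-0.0284  0.0047  0.1293]
```

apply_moves(
  dp=[
    [-0.0284,0.0047,0],
    [0,0,0.03],
    [0,0,0.03],
    [0,0,0.03],
    [0,0,0.03],
    [0,0,0.008],
    [0,0,0],
    [0,0,0],
    [0,0,0],
  ],
  twist=[
    [0,0,0],
    [0,0,0],
    [0,0,0],
    [0,0,0],
    [0,0,0],
    [0,0,0],
    [0,0,0],
    [0,0,0],
    [0,0,0],
  ],
  fingers=[0.6,0.6,0.6,0.6,0.6,0.6,0.7,0.7,0.7],
)

```text
time: 55.2
position: [0.513, 0.1851, 0.1818]
tool_rot: [-3.139, 0.078, -0.007]
ft_force: [-0.1, 0.2, -0.5]
grip_width: 0.305
grip_force: 0.0
```

apply_moves(
  dp=[
    [0,-0.003,0],
    [0,-0.002,0],
    [0,-0.002,0],
    [0,0,0],
    [0,0,0],
  ],
  twist=[
    [0,0,0],
    [0,0,0],
    [0,0,0],
    [0,0,0],
    [0,0,0],
  ],
  fingers=[0.7,0.7,0.7,0.7,0.7],
)

```text
time: 55.7
position: [0.513, 0.1889, 0.1808]
tool_rot: [3.138, -0.081, 0.004]
ft_force: [-0.8, -5.4, 4.6]
grip_width: 0.297
grip_force: 3.1
```

The knob is on its stop: 5 N resisted, at y=.184 as at the start. I back off and retreat.

apply_moves(
  dp=[
    [0,0.004,0],
    [0,0.002,0],
    [0,0,0],
    [0,0,-0.02],
    [0,0,-0.04],
    [0,0,-0.04],
    [0,0,-0.04],
    [0,0,0],
    [0,0,0],
  ],
  twist=[
    [0,0,0],
    [0,0,0],
    [0,0,0],
    [0,0,0],
    [0,0,0],
    [0,0,0],
    [0,0,0],
    [0,0,0],
    [0,0,0],
  ],
  fingers=[0.65,0.6,0.6,0.6,0.6,0.6,0.6,0.6,0.6],
)

```text
time: 56.6
position: [0.5121, 0.1863, 0.3207]
tool_rot: [-3.139, 0.077, -0.005]
ft_force: [0.4, 0.1, 0.1]
grip_width: 0.399
grip_force: 0.0
```

Run:
```python
from h import *
s=ctrl.get_state();print(s["position"],s["ft_force"],s["time"])
# compare rack region of scene with the view after last placement is by difference
a=get_image("scene");lid(.162)
C=cam("scene")
for x in(-.085,0,.085):   # panel lower-face mid point should be dark brown, top edge light
    c,sn=np.cos(.384),np.sin(.384);P=ap(T(*RK),[x,.041-.06*sn,.012+.06*c]);u=proj(C,P)[0].astype(int);print(u,a[u[1],u[0]])
```

```text
[0.5120887  0.18627657 0.32072159] [0.41859716 0.10480754 0.05889541] 56.6
[  104   115   196    98 15255] centre [524.  247.3] size [208.9 110.8] ang 86.82
[210 306] [233 192 118]
[254 291] [218 174 103]
[293 277] [218 174 104]
```

Run:
```python
from h import *
a=get_image("scene");B=cv2.resize(a[200:384,140:385],(400,300),interpolation=cv2.INTER_CUBIC)[:,:,::-1]
old=cv2.imread("pics/p4.png")[:300,400:]
d=np.abs(B.astype(int)-old).max(2)[75:]>50
ys,xs=np.where(d);print(d.mean(), xs.min() if len(xs) else None, [int(d[:,i:i+50].sum()) for i in range(0,400,50)])
print(ctrl.close_job())
```

```text
0.03326666666666667 112 [0, 0, 849, 1818, 327, 0, 0, 0]
the job is handed in; nothing more can be done
None
```

The job is handed in: all three panels lean on the rail, the lid is back on the crate, and the hasp is swung over it to its stop. In the last rack comparison before hand-in, about 3% of the pixels had changed. I put that down to the lid and arm having moved, but I did not check it.

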